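# Stack a water-filter cartridge in its assembly jig

### The job

Clear the bulldog clip out of the wooden corner-post jig onto the cork coaster, and build up the drinking-water filter cartridge in the jig: set the white filter body squarely home in the pocket, stem up. Lay every grey spacer frame that is on the counter over the stem, flat and square inside the posts, then the steel disc over the stem flat on top of the spacers, and last slide the white locking sleeve down over the stem until it stands on the disc. Let go of everything and leave the bottle, the pen stand and the egg timer where they are.

Things in the scene. Friction and masses are not known exactly. Their poses are not given: they have to be found in the camera images.
- jig: wooden assembly jig, fixed: board 100 x 100 x 12 mm with four L-shaped corner posts rising 48 mm above the board (tops 60 mm above the counter). They enclose a square pocket 64 mm wide, with its sides along the jig's x and y; between the posts each side is open over the middle 44 mm, for fingers. Posts are 6 mm thick (outer faces 38 mm from the centre). Origin: centre of the underside; z up
- pocket (a point): centre of the pocket's floor, on the board's top 12 mm above the counter; axes as the jig's
- filter_body: white filter body, a square block 60 x 60 x 16 mm with a square stem 14 x 14 mm, its sides parallel to the block's, rising from the centre to 68 mm above the underside. Origin: centre of the underside; x and y along the sides, z up along the stem. 150 g
- spacer1: grey plastic spacer frame, square 60 x 60 mm, 8 mm thick, with a 28 mm square window in the middle; lies flat. Origin: centre of the underside; x and y along the sides, z up. 2 to 4 of the four are there; the others are absent
- spacer2: grey plastic spacer frame, square 60 x 60 mm, 8 mm thick, with a 28 mm square window in the middle; lies flat. Origin: centre of the underside; x and y along the sides, z up. 2 to 4 of the four are there; the others are absent
- spacer3: grey plastic spacer frame, square 60 x 60 mm, 8 mm thick, with a 28 mm square window in the middle; lies flat. Origin: centre of the underside; x and y along the sides, z up. 2 to 4 of the four are there; the others are absent
- spacer4: grey plastic spacer frame, square 60 x 60 mm, 8 mm thick, with a 28 mm square window in the middle; lies flat. Origin: centre of the underside; x and y along the sides, z up. 2 to 4 of the four are there; the others are absent
- disc: round steel top disc, 56 mm across, 8 mm thick, with a 24 mm round hole; lies flat. Origin: centre of the underside, z up. 100 g
- sleeve: white round locking sleeve (tube) standing upright, 36 mm outside, 24 mm bore, 30 mm tall. Origin: centre of the underside, z up
- clip: black bulldog clip standing on its jaws: spring body 42 mm long (x), 16 mm thick (y), 20 mm high, with two thin handles rising in a V to 36 mm height within that thickness. Origin: centre of the underside, z up. It starts on the pocket's floor, roughly along the jig's x
- coaster: round cork coaster 92 mm across, 5 mm thick, fixed on the counter. Origin: centre of the underside
- bottle: navy drink bottle, 68 mm across, 191 mm tall, standing; not to be moved. Origin: centre of the underside
- pen_stand: clear acrylic pen stand, 65 x 65 x 95 mm; not to be moved. Origin: centre of the underside
- egg_timer: egg-shaped ceramic timer, 56 mm across, 62 mm tall; not to be moved. Origin: centre of the underside

How it is judged (in metres and radians):
On the way, in this order (a step that is already met when the one before it is completed fails the run):
1. the filter body is seated squarely on the pocket's floor, stem up (horizontal distance between filter_body and pocket below 0.0045 m and angle between filter_body's own z axis and vertical below 0.05 rad and z of filter_body in the frame of pocket between -0.003 and 0.003 m and (angle between the x axis of filter_body and the x axis of jig, either way round below 0.09 rad or angle between the x axis of filter_body and the y axis of jig, either way round below 0.09 rad)), for 0.2 s.
2. every spacer lies flat and square over the stem, on the seated body (all of step 1 and horizontal distance between each of spacer1, spacer2, spacer3, spacer4 and pocket below 0.0045 m and angle between each of spacer1, spacer2, spacer3, spacer4's own z axis and vertical below 0.05 rad and z of spacer1 in the frame of pocket between 0.013 and 0.043 m and (angle between the x axis of spacer1 and the x axis of jig, either way round below 0.09 rad or angle between the x axis of spacer1 and the y axis of jig, either way round below 0.09 rad) and z of spacer2 in the frame of pocket between 0.013 and 0.043 m and (angle between the x axis of spacer2 and the x axis of jig, either way round below 0.09 rad or angle between the x axis of spacer2 and the y axis of jig, either way round below 0.09 rad) and z of spacer3 in the frame of pocket between 0.013 and 0.043 m and (angle between the x axis of spacer3 and the x axis of jig, either way round below 0.09 rad or angle between the x axis of spacer3 and the y axis of jig, either way round below 0.09 rad) and z of spacer4 in the frame of pocket between 0.013 and 0.043 m and (angle between the x axis of spacer4 and the x axis of jig, either way round below 0.09 rad or angle between the x axis of spacer4 and the y axis of jig, either way round below 0.09 rad)), for 0.2 s.
3. the disc lies flat over the stem on the topmost spacer (all of step 2 and horizontal distance between disc and filter_body below 0.0045 m and angle between disc's own z axis and vertical below 0.05 rad and z of disc in the frame of spacer1 above 0.006 m and z of disc in the frame of spacer2 above 0.006 m and z of disc in the frame of spacer3 above 0.006 m and z of disc in the frame of spacer4 above 0.006 m and (z of disc in the frame of spacer1 below 0.0105 m or z of disc in the frame of spacer2 below 0.0105 m or z of disc in the frame of spacer3 below 0.0105 m or z of disc in the frame of spacer4 below 0.0105 m) and z of disc in the frame of pocket below 0.051 m), for 0.2 s.
4. the sleeve stands over the stem on the disc (all of step 3 and horizontal distance between sleeve and filter_body below 0.0045 m and angle between sleeve's own z axis and vertical below 0.05 rad and z of sleeve in the frame of disc between 0.006 and 0.0105 m), for 0.2 s.
At the end, for the whole second after the job is handed in: Body on the pocket floor (3 mm), all spacers on it, then disc, then sleeve, each on the part below (2.5 mm), within 4.5 mm of the pocket's or body's axis, level to 0.05 rad; body and spacers square to 0.09 rad; clip on the coaster within 35 mm of its centre; all at rest (all of step 4 and horizontal distance between clip and coaster below 0.035 m and z of clip in the frame of coaster between 0.002 and 0.02 m and linear speed of each of filter_body, disc, sleeve, clip, spacer1, spacer2, spacer3, spacer4 below 0.02 m/s); the robot touches nothing.
It fails at once if the drink bottle is pushed aside or knocked over (distance of bottle from where it was at the start of the episode above 0.03 m or angle between bottle's own z axis and vertical above 0.4 rad).
It fails at once if the pen stand is pushed aside or knocked over (distance of pen_stand from where it was at the start of the episode above 0.03 m or angle between pen_stand's own z axis and vertical above 0.4 rad).
It fails at once if the egg timer is pushed aside or knocked over (distance of egg_timer from where it was at the start of the episode above 0.03 m or angle between egg_timer's own z axis and vertical above 0.4 rad).
Of spacer1, spacer2, spacer3, spacer4 only 2 to 4 are there at a start; the rules pass over those that are not, and their reading is None.
At some moment in a run one of spacer1, spacer2, spacer3, spacer4, disc, sleeve may be knocked a few centimetres aside while the robot is not near it.
It also fails if it takes over 210 s, if anything falls off the work surface, if the arm or the gripper's body presses on something with over 40 N, if the wrist force passes 120 N, or if a joint passes its speed limit or range.

### The arm

A 6-joint arm with a two-finger parallel gripper is mounted at the origin on the work surface. World frame = base frame: x ahead of the robot, y to its left, z up, the work surface at z = 0. Lengths are in m, angles in degrees, forces in N, time in s.
With the tool pointing down it reaches from about 0.4 to 0.825 m from the base axis. Payload 7 kg.
Tool frame: the origin (TCP) lies on the centre line of the jaws, within the pads' length; the fingertips stand 19 mm ahead of it and the grasp point (between the pads) is the TCP; z points along the fingers, y is the line along which they close (so a half turn about z gives the same grasp; the last joint's range is limited). The gripper opens to 88 mm and grips with 3 to 60 N. Pads are 19 mm wide; open, the fingers measure 130 mm over their backs; the gripper's body (78 mm by 193 mm) begins 47 mm behind the grasp point.
Start: joints at [93.57, 20.546, 0.682, 0, -70.136, -16.507], TCP at [0.151, 0.658, 0.246] pointing down, gripper open.
Joint ranges: [-176.03, 176.03], [-82.01, 121.73], [-58.28, 71.71], [-173.87, 95.51], [-174.79, -0.11], [-173.66, 173.66]. Speed limits (degrees/s): [136.94, 136.94, 172.46, 180, 180, 180].

### API

Orientations are given as [roll, pitch, yaw] about the fixed x, y, z axes, in that order (R = Rz(yaw) Ry(pitch) Rx(roll)).
In Python, from plant import ctrl gives the robot as it stands.
- The arm moves only by the tool move_arm, never from a script. Its argument "motion" is a list of rows, each a list of 3 entries, a list of its own where there are three numbers: the shift along the tool's x, y, z in mm, then the turn, a rotation vector about the tool's x, y, z in degrees, then the closure, from 0 (fully open) to 1 (shut). A call has 1 to 10 rows; each row is the pose to reach, as a shift and turn from the pose commanded when the call began, along the tool's axes at that moment; what a row does not reach only later rows make up. A row lasts 1/12 s, in which the tool goes at most 41.7 mm and 7.16 degrees, less where a joint would pass 70% of its speed; a pose out of reach is approached as far as the arm can. A call with a gripper value outside its range is refused whole. The fingers move at their own pace and stop on an object; the grip force is fixed at half the most. Time passes only in rows, so rows that repeat a pose let the fingers close. It gives the time, the measured TCP pose, the force, the opening and the grip force at its end, in the units of the state.
- ctrl.get_obs(): the state, without advancing time (a new reading comes with each control period).
- ctrl.snapshot(name): name is "side" or "top"; returns a dict with "color" (400x640x3 uint8, blue, green, red), "camera_matrix" (3x3 intrinsics, pixels), "cam_to_world" (4x4, takes a point from camera to world coordinates). Camera axes: x right, y up, looking along -z (the intrinsics and any distortion apply to the point x, -y, -z); pixel columns grow to the right and rows downward; lengths in m; the calibration is good to about 2 mm. A picture is of the moment at which its call begins. There is no depth.
- ctrl.close_job(): hands the job in; it is judged then, once.
The state is a dict: "clock": time; "joint_pos": joint angles; "qvel": joint speeds; "tau": joint torques, N m; "tool_pos": TCP position; "orientation": TCP orientation; "force": force on the tool from outside, world axes, zero at the start; "moment": the same for the moment, N m; "opening": finger opening in m; "gripper_force": force on a finger pad.
Only numpy, scipy, OpenCV 4.12 (cv2) and the standard library are available. Lean on these libraries where they do the work, as an engineer would, in place of code of your own. Each camera call takes 0.05 s, during which the arm holds its last target. There are 200 camera calls.

## Working session

There is one attempt and no reset: what is moved stays moved. The work goes in short steps, Python scripts to look and compute and a tool call to move; the robot and the scene stay as the last step left them, time stands still between calls to the robot, and variables do not carry over. Pictures are saved under pics/ and viewed, at most 17 in all, crops included, and the job is handed in when it is done.

Besides the shell and the picture viewer there is one more tool, called after "Call:" by a JSON object that holds its "name" and its "arguments". move_arm: Moves the arm, as the interface text tells. Its arguments: {"type":"object","properties":{"motion":{"type":"array"}},"required":["motion"]}

```bash
mkdir -p pics; ls; python3 - <<'E'
from plant import ctrl
import cv2,numpy as np
for n in("top","side"):
    s=ctrl.snapshot(n); cv2.imwrite(f"pics/{n}0.png",s["color"]); print(n,np.round(s["camera_matrix"],1).tolist(),np.round(s["cam_to_world"],3).tolist())
o=ctrl.get_obs(); print(o)
E
```

```text
pics
top [[459.9, 0.0, 319.3], [0.0, 459.9, 203.4], [0.0, 0.0, 1.0]] [[0.017, 0.986, -0.164, 0.331], [-1.0, 0.018, 0.003, 0.017], [0.005, 0.164, 0.986, 1.482], [0.0, 0.0, 0.0, 1.0]]
side [[375.3, 0.0, 317.6], [0.0, 375.3, 198.3], [0.0, 0.0, 1.0]] [[-0.994, 0.064, -0.086, 0.482], [-0.107, -0.617, 0.78, 0.84], [-0.004, 0.785, 0.62, 0.737], [0.0, 0.0, 0.0, 1.0]]
{'clock': 0.1, 'joint_pos': array([ 9.35716988e+01,  2.05863537e+01,  6.38344147e-01, -1.85982516e-02,
       -7.01359862e+01, -1.65070460e+01]), 'qvel': array([-0.02635743, -0.02624857,  0.05020812, -0.02079214,  0.03350627,
        0.02012613]), 'tau': array([-1.35780218e-03, -5.84165025e+01,  2.93749130e+01,  7.01555684e+00,
        1.01764721e-02, -4.92874153e-05]), 'tool_pos': array([0.15102578, 0.65745698, 0.24471952]), 'orientation': array([ 1.79914498e+02, -7.10439974e-03, -1.29416741e+01]), 'force': array([ 0.19465073,  1.48579156, -0.14936888]), 'moment': array([ 0.01439406,  0.01558   , -0.03930737]), 'gripper_force': 0.0, 'opening': 0.08751350654489458}
```

View pics/top0.png

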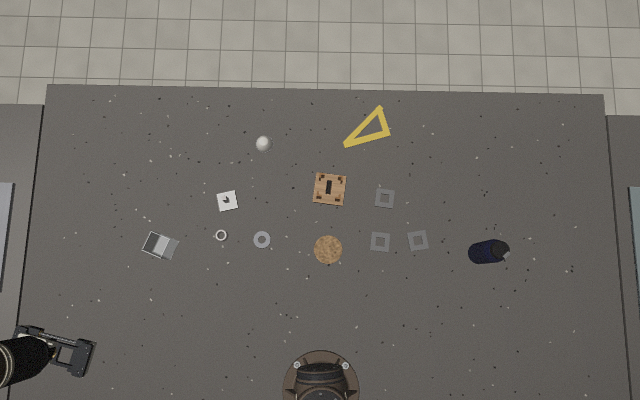

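View pics/side0.png

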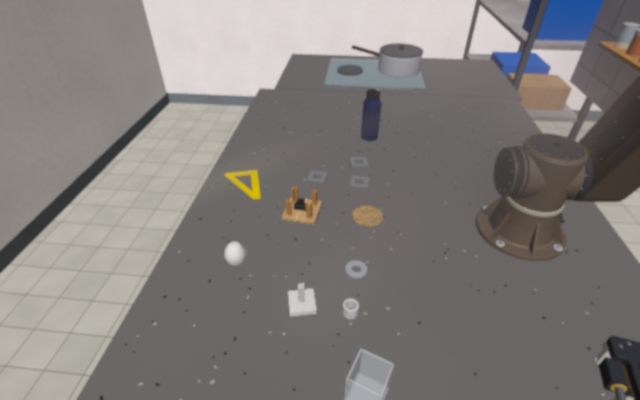

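The top view shows the jig with the clip at (329,188), coaster (328,250), and body (227,201). The disc is at (262,240), the sleeve at (221,236), and three spacers at (385,198), (380,242) and (418,240). The side view agrees: three spacers near (317,176), (359,161) and (359,181). Next I'll zoom in for measuring.

```bash
python3 - <<'E'
import cv2,numpy as np
t=cv2.imread("pics/top0.png"); s=cv2.imread("pics/side0.png")
a=cv2.resize(t[165:270,205:435],(800,365),interpolation=cv2.INTER_CUBIC)
cv2.imwrite("pics/t0z.png",a)
b=cv2.resize(s[150:330,220:400],(600,600),interpolation=cv2.INTER_CUBIC)
cv2.imwrite("pics/s0z.png",b)
E
```

```text
(no output)
```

View pics/t0z.png

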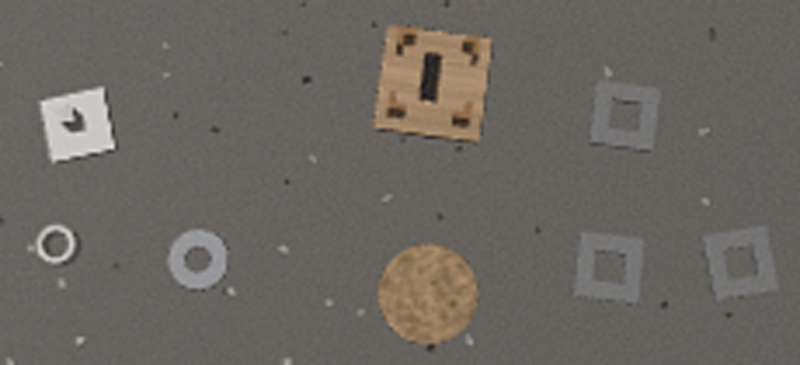

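View pics/s0z.png

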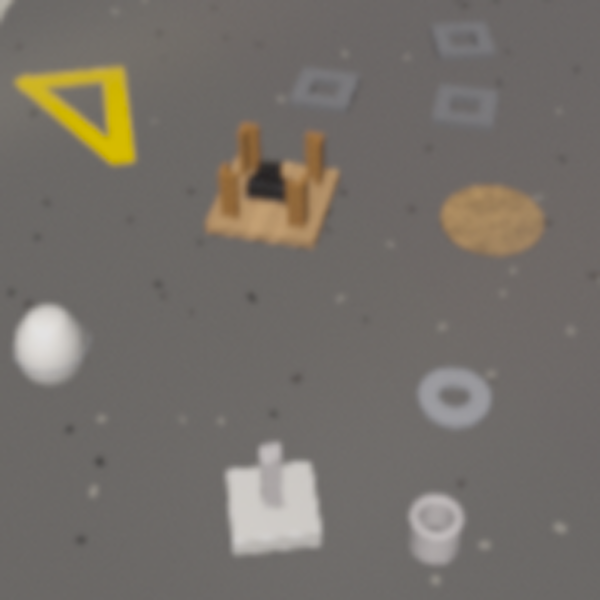

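Zoomed: the jig is at zoom (433,84) with the clip along its image-vertical. The body is at (78,125) and rotated, and the three spacers are clear. Now I'll measure with masks on mid-height planes, where the parallax of the visible sides cancels out.

```bash
cat > h.py <<'E'
import cv2,numpy as np
K={};
def ray(s,uv,z):
    "pixels (N,2) -> world points on plane z"
    uv=np.atleast_2d(uv).astype(float); M=s["camera_matrix"]; T=s["cam_to_world"]
    d=np.c_[(uv[:,0]-M[0,2])/M[0,0],-(uv[:,1]-M[1,2])/M[1,1],-np.ones(len(uv))]@T[:3,:3].T
    o=T[:3,3]; return o+d*((z-o[2])/d[:,2])[:,None]
def proj(s,P):
    T=s["cam_to_world"];M=s["camera_matrix"]; c=(np.atleast_2d(P)-T[:3,3])@T[:3,:3]
    return np.c_[M[0,2]+M[0,0]*c[:,0]/-c[:,2], M[1,2]+M[1,1]*c[:,1]/c[:,2]]
U=6
def chan(roi,kind):
    f=roi.astype(np.float32)
    if kind=="sat": return f[...,2]-f[...,0]
    if kind=="gray": return f[...,0]*2-f[...,2]      # bluish light
    return f.mean(2)
def blob(s,kind,box,z,nth=0):
    "largest blob in box=(u0,v0,u1,v1): outline on plane z -> centre, (w,h), angle mod 90, minAreaRect"
    u0,v0,u1,v1=[int(x) for x in box]
    c=chan(s["color"][v0:v1,u0:u1],kind); c=cv2.resize(c,None,fx=U,fy=U,interpolation=cv2.INTER_CUBIC)
    c=cv2.GaussianBlur(c,(0,0),2)
    lo,hi=np.percentile(c,20),np.percentile(c,97); m=(c>(lo+hi)/2).astype(np.uint8)
    cs,_=cv2.findContours(m,cv2.RETR_EXTERNAL,cv2.CHAIN_APPROX_NONE)
    k=max(cs,key=cv2.contourArea)[:,0,:]
    P=ray(s,(k+.5)/U-.5+[u0,v0],z)[:,:2]
    (cx,cy),(w,h),a=cv2.minAreaRect((P*1000).astype(np.float32))
    a=(a+45)%90-45
    Mo=cv2.moments((P*1000).astype(np.float32).reshape(-1,1,2))
    return np.round([cx,cy,w,h,a,Mo["m10"]/Mo["m00"],Mo["m01"]/Mo["m00"]],1)
E
python3 - <<'E'
from plant import ctrl
from h import *
import pickle
t=ctrl.snapshot("top");s=ctrl.snapshot("side");pickle.dump((t,s),open("s0.pkl","wb"))
L=dict(body=("b",(210,185,245,217),(280,278,325,325),.008),jig=("sat",(305,165,355,212),(0,0,0,0),.006),
 coaster=("sat",(308,228,349,272),(347,200,390,232),.0025),sleeve=("b",(210,226,232,247),(338,294,364,324),.015),
 disc=("gray",(248,226,276,254),(340,255,374,283),.004),spA=("gray",(370,184,400,212),(302,167,332,185),.004),
 spB=("gray",(366,228,394,256),(345,173,374,190),.004),spC=("gray",(404,226,433,255),(345,154,374,169),.004),
 timer=("b",(250,130,278,156),(0,0,0,0),.03))
for k,(c,bt,bs,z) in L.items():
    print(k,blob(t,c,bt,z), blob(s,c,bs,z) if bs[2] else "")
E
```

```text
body [580.9 314.1  60.3  60.5  13.5 581.  314.3] [581.1 302.   62.4  89.9  13.3 579.6 308.3]
jig [627.  -17.8 101.1 101.3  -6.6 626.9 -17.7] 
coaster [429.3 -16.   90.7  91.    1.  429.2 -16. ] [428.5 -19.1  95.   91.4  -9.5 428.5 -18.4]
sleeve [468.1 326.9  34.6  35.3 -31.1 468.2 327.2] [464.8 321.8  37.   55.1   6.  465.8 320.6]
disc [457.7 197.7  54.2  53.6   1.  457.4 197.2] [456.2 195.3  59.9  55.5  -1.  456.2 194.7]
spA [ 600.2 -198.3   61.2   60.7   -6.9  600.2 -198.5] [ 600.2 -203.4   68.7   60.5   -7.1  600.  -203.4]
spB [ 456.5 -183.1   60.5   61.3   -5.3  456.9 -183.1] [ 455.7 -187.3   68.2   61.3   -5.4  455.7 -187.6]
spC [ 463.  -304.8   61.5   60.9   10.7  463.3 -305.1] [ 460.2 -310.2   60.4   68.7   11.3  460.4 -310.6]
timer [773.  206.4  35.3  42.7 -44.7 772.6 205.6]
```

```bash
cat >> h.py <<'E'
def go(X,Y,Z,yaw):
    "mm, deg -> shift in tool axes [mm] and turn about tool z to reach a tool-down pose from the present one"
    from plant import ctrl
    from scipy.spatial.transform import Rotation as Ro
    o=ctrl.get_obs(); R=Ro.from_euler("xyz",o["orientation"],degrees=True)
    d=np.array([X,Y,Z])-np.array(o["tool_pos"])*1000
    G=Ro.from_euler("xyz",[180,0,yaw],degrees=True)
    print("shift",np.round(R.inv().apply(d),1),"turn",np.round((R.inv()*G).as_rotvec(degrees=True),1),
      "|",np.round(np.array(o["tool_pos"])*1000,1),np.round(o["orientation"],1),"open",round(o["opening"]*1000,1),"t",round(o["clock"],1))
E
python3 - <<'E'
from h import *
import pickle
t,s=pickle.load(open("s0.pkl","rb"))
_c=chan
import h
h.chan=lambda r,k: 255-_c(r,"b") 
print("clip",blob(t,"d",(321,176,338,199),.028))
for uv,z in(((475,253),.0),((160,245),.05)): print(ray(t,uv,z)*1000)
go(627,-18,200,-6.6)
E
```

```text
clip [628.  -14.8  16.6  45.7  -6.1 628.  -14.8]
[[ 424.90545371 -490.08607692    0.        ]]
[[429.56291295 505.367053    50.        ]]
shift [615.1 551.8  45.6] turn [ 0.1 -0.  -6.3] | [151.1 657.6 245. ] [179.9  -0.  -12.9] open 87.5 t 0.2
```

Call:
{"name": "move_arm", "arguments": {"motion": [[[40,36,3],[0,0,-2],0],[[80,72,6],[0,0,-4],0],[[105,94,8],[0,0,-6],0],[[130,116,10],[0,0,-6],0],[[155,138,12],[0,0,-6],0],[[180,161,14],[0,0,-6],0],[[205,183,15],[0,0,-6],0],[[230,206,17],[0,0,-6],0],[[255,229,19],[0,0,-6],0],[[280,251,21],[0,0,-6],0]]}}

```text
clock: 1.03
tool_pos: [0.3684, 0.3488, 0.2246]
orientation: [-180.0, -0.0, -6.9]
force: [2.0, 0.2, -0.2]
opening: 0.0878
gripper_force: 0.0
```

Call:
{"name": "move_arm", "arguments": {"motion": [[[25,20,3],[0,0,0],0],[[55,48,5],[0,0,0],0],[[85,75,8],[0,0,0],0],[[115,102,10],[0,0,0],0],[[145,130,13],[0,0,0],0],[[175,157,15],[0,0,0],0],[[205,184,18],[0,0,0],0],[[235,211,20],[0,0,0],0],[[265,238,22],[0,0,0],0],[[300,270,24],[0,0,0],0]]}}

```text
clock: 1.87
tool_pos: [0.6302, 0.0489, 0.2006]
orientation: [-180.0, 0.0, -6.9]
force: [1.4, 0.5, 0.4]
opening: 0.0878
gripper_force: 0.0
```

```bash
python3 -c "
from h import *
go(627,-15,120,-6.3)"
```

```text
shift [ 4.6 63.9 80.6] turn [-0.   0.  -0.6] | [630.2  48.9 200.6] [-180.     0.    -6.9] open 87.8 t 1.9
```

Call:
{"name": "move_arm", "arguments": {"motion": [[[2,32,30],[0,0,-0.6],0],[[4.6,63.9,60],[0,0,-0.6],0],[[4.6,63.9,80],[0,0,-0.6],0],[[4.6,63.9,100],[0,0,-0.6],0],[[4.6,63.9,120],[0,0,-0.6],0],[[4.6,63.9,135],[0,0,-0.6],0],[[4.6,63.9,150],[0,0,-0.6],0],[[4.6,63.9,160],[0,0,-0.6],0],[[4.6,63.9,166],[0,0,-0.6],0],[[4.6,63.9,166],[0,0,-0.6],0]]}}

```text
clock: 2.7
tool_pos: [0.6254, -0.0135, 0.0335]
orientation: [180.0, 0.1, -6.3]
force: [-0.7, -0.2, 0.0]
opening: 0.0877
gripper_force: 0.0
```

Call:
{"name": "move_arm", "arguments": {"motion": [[[0,0,0],[0,0,0],1],[[0,0,0],[0,0,0],1],[[0,0,0],[0,0,0],1],[[0,0,0],[0,0,0],1],[[0,0,0],[0,0,0],1],[[0,0,0],[0,0,0],1],[[0,0,0],[0,0,0],1],[[0,0,0],[0,0,0],1],[[0,0,0],[0,0,0],1],[[0,0,0],[0,0,0],1]]}}

```text
clock: 3.53
tool_pos: [0.6261, -0.0133, 0.0348]
orientation: [180.0, 0.0, -6.3]
force: [-0.1, 0.3, 1.0]
opening: 0.0264
gripper_force: 0.0
```

Call:
{"name": "move_arm", "arguments": {"motion": [[[0,0,-10],[0,0,0],1],[[0,0,-25],[0,0,0],1],[[0,0,-45],[0,0,0],1],[[0,0,-65],[0,0,0],1],[[0,0,-80],[0,0,0],1],[[0,0,-85],[0,0,0],1],[[0,0,-85],[0,0,0],1]]}}

```text
clock: 4.12
tool_pos: [0.627, -0.0131, 0.1218]
orientation: [-179.9, -0.2, -6.3]
force: [-0.2, 0.0, -0.8]
opening: 0.0145
gripper_force: 30.0
```

```bash
python3 -c "
from h import *
go(429,-16,27,-6.3)"
```

```text
shift [-196.7   24.8   94.2] turn [-0.1 -0.2 -0. ] | [627.  -13.1 121.8] [-179.9   -0.2   -6.3] open 14.5 t 4.1
```

```bash
python3 - <<'E'
from plant import ctrl
from h import *
s=ctrl.snapshot("side"); u,v=proj(s,[.627,-.013,.1])[0].astype(int); print(u,v)
cv2.imwrite("pics/s1.png",cv2.resize(s["color"][v-50:v+60,u-60:u+60],(480,440),interpolation=cv2.INTER_CUBIC))
E
```

```text
299 185
```

View pics/s1.png

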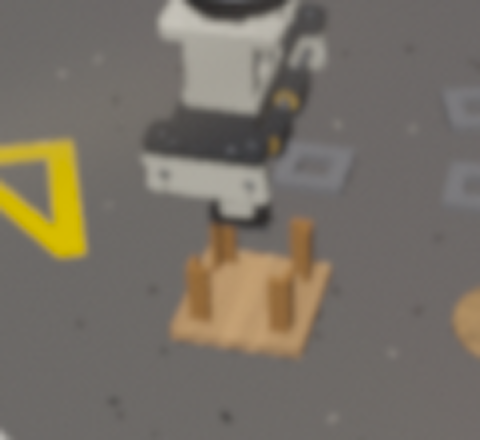

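The jig is empty and the clip hangs under the fingers, its lower edge at about crop (250,222).

```bash
python3 - <<'E'
from plant import ctrl
from h import *
s=ctrl.snapshot("side")
for z in (.075,.085,.09,.095,.1,.105,.11):
    p=proj(s,[[.627,-.005,z],[.606,-.005,z],[.648,-.005,z]])[:, :]; print(z,np.round(((p-[239,135])*4).ravel()))
E
```

```text
0.075 [243. 238. 272. 240. 214. 236.]
0.085 [243. 227. 272. 229. 214. 225.]
0.09 [242. 222. 272. 223. 213. 220.]
0.095 [242. 216. 271. 218. 213. 214.]
0.1 [242. 210. 271. 212. 213. 209.]
0.105 [242. 205. 271. 206. 212. 203.]
0.11 [241. 199. 271. 201. 212. 197.]
```

Call:
{"name": "move_arm", "arguments": {"motion": [[[-15,2,0],[0,0,0],1],[[-40,5,0],[0,0,0],1],[[-70,9,0],[0,0,0],1],[[-100,13,0],[0,0,0],1],[[-130,17,0],[0,0,0],1],[[-160,21,5],[0,0,0],1],[[-185,24,15],[0,0,0],1],[[-197,25,25],[0,0,0],1],[[-197,25,40],[0,0,0],1],[[-197,25,55],[0,0,0],1]]}}

```text
clock: 5.05
tool_pos: [0.4263, -0.0166, 0.0641]
orientation: [-180.0, 0.0, -6.3]
force: [0.5, -0.1, -1.2]
opening: 0.0142
gripper_force: 30.0
```

Call:
{"name": "move_arm", "arguments": {"motion": [[[0,0,5],[0,0,0],1],[[0,0,8],[0,0,0],1],[[0,0,10],[0,0,0],1],[[0,0,12],[0,0,0],1],[[0,0,14],[0,0,0],1],[[0,0,16],[0,0,0],1]]}}

```text
clock: 5.55
tool_pos: [0.4279, -0.0164, 0.0489]
orientation: [-180.0, -0.0, -6.3]
force: [0.3, -0.2, 0.3]
opening: 0.0147
gripper_force: 30.0
```

Call:
{"name": "move_arm", "arguments": {"motion": [[[0,0,3],[0,0,0],1],[[0,0,5],[0,0,0],1],[[0,0,6],[0,0,0],1],[[0,0,7],[0,0,0],1],[[0,0,8],[0,0,0],1],[[0,0,8],[0,0,0],1]]}}

```text
clock: 6.05
tool_pos: [0.4281, -0.0165, 0.0437]
orientation: [180.0, -0.1, -6.2]
force: [-16.1, 1.4, 51.2]
opening: 0.0144
gripper_force: 38.0
```

Call:
{"name": "move_arm", "arguments": {"motion": [[[0,0,1],[0,0,0],1],[[0,0,2],[0,0,0],1],[[0,0,2],[0,0,0],1]]}}

```text
clock: 6.3
tool_pos: [0.429, -0.0165, 0.0416]
orientation: [-180.0, -0.2, -6.2]
force: [-10.2, -2.0, 44.0]
opening: 0.0156
gripper_force: 30.0
```

Call:
{"name": "move_arm", "arguments": {"motion": [[[0,0,-1],[0,0,0],1],[[0,0,-1],[0,0,0],0.3],[[0,0,-1],[0,0,0],0],[[0,0,-1],[0,0,0],0],[[0,0,-1],[0,0,0],0],[[0,0,-1],[0,0,0],0],[[0,0,-10],[0,0,0],0],[[0,0,-30],[0,0,0],0],[[0,0,-50],[0,0,0],0],[[0,0,-60],[0,0,0],0]]}}

```text
clock: 7.13
tool_pos: [0.4282, -0.0162, 0.1004]
orientation: [-180.0, -0.1, -6.3]
force: [1.3, 0.4, 0.1]
opening: 0.0698
gripper_force: 0.0
```

```bash
python3 -c "
from h import *
go(600,-198,21,-6.9)"
```

```text
shift [190.6 161.9  79.6] turn [-0.  -0.1  0.6] | [428.2 -16.2 100.4] [-1.8e+02 -1.0e-01 -6.3e+00] open 69.8 t 7.1
```

Call:
{"name": "move_arm", "arguments": {"motion": [[[30,25,0],[0,0,0.6],0],[[60,50,0],[0,0,0.6],0],[[90,75,0],[0,0,0.6],0],[[120,100,0],[0,0,0.6],0],[[150,127,5],[0,0,0.6],0],[[180,153,15],[0,0,0.6],0],[[190.6,161.9,30],[0,0,0.6],0],[[190.6,161.9,50],[0,0,0.6],0],[[190.6,161.9,70],[0,0,0.6],0],[[190.6,161.9,79],[0,0,0.6],0]]}}

```text
clock: 7.97
tool_pos: [0.5978, -0.1989, 0.0187]
orientation: [179.9, 0.2, -6.9]
force: [-30.8, 17.5, 96.3]
opening: 0.0877
gripper_force: 47.8
```

Call:
{"name": "move_arm", "arguments": {"motion": [[[0,0,0],[0,0,0],0],[[0,0,0],[0,0,0],0.5],[[0,0,0],[0,0,0],0.5],[[0,0,0],[0,0,0],0.5],[[0,0,0],[0,0,0],0.5],[[0,0,0],[0,0,0],0.5],[[0,0,0],[0,0,0],0.5],[[0,0,0],[0,0,0],0.5]]}}

```text
clock: 8.63
tool_pos: [0.5991, -0.1983, 0.0198]
orientation: [-180.0, 0.0, -6.9]
force: [-1.0, 0.4, 0.1]
opening: 0.0595
gripper_force: 30.0
```

```bash
python3 -c "
from h import *
go(600,-198,21,-6.9)"
```

```text
shift [ 0.9 -0.4 -1.2] turn [-0.  0. -0.] | [ 599.1 -198.3   19.8] [-180.     0.    -6.9] open 59.5 t 8.6
```

Call:
{"name": "move_arm", "arguments": {"motion": [[[0,0,-1],[0,0,0],0],[[0,0,-1],[0,0,0],0],[[0,0,-2],[0,0,0],0],[[0,0,-2],[0,0,0],0],[[0,0,-10],[0,0,0],0],[[0,0,-25],[0,0,0],0],[[0,0,-35],[0,0,7],0],[[0,0,-35],[0,0,14],0],[[0,0,-35],[0,0,21],0],[[0,0,-35],[0,0,28],0]]}}

```text
clock: 9.47
tool_pos: [0.5994, -0.1984, 0.0559]
orientation: [-180.0, -0.1, -35.3]
force: [0.1, 0.0, -0.5]
opening: 0.0875
gripper_force: 0.0
```

Call:
{"name": "move_arm", "arguments": {"motion": [[[0,0,0],[0,0,7],0],[[0,0,0],[0,0,14],0],[[0,0,0],[0,0,21],0],[[0,0,0],[0,0,28],0],[[0,0,0],[0,0,35],0],[[0,0,0],[0,0,42],0],[[0,0,0],[0,0,49],0],[[0,0,0],[0,0,56],0],[[0,0,0],[0,0,62],0],[[0,0,0],[0,0,62],0]]}}

```text
clock: 10.3
tool_pos: [0.5992, -0.1984, 0.0554]
orientation: [-180.0, 0.0, -97.2]
force: [0.9, -1.2, -0.4]
opening: 0.0876
gripper_force: 0.0
```

```bash
python3 -c "
from h import *
go(599.1,-198.3,22,-96.9)"
```

```text
shift [-0.1  0.2 33.4] turn [-0.   0.  -0.3] | [ 599.2 -198.4   55.4] [-180.     0.   -97.2] open 87.6 t 10.3
```

Call:
{"name": "move_arm", "arguments": {"motion": [[[0,0,12],[0,0,0],0],[[0,0,22],[0,0,0],0],[[0,0,29],[0,0,0],0],[[0,0,33],[0,0,0],0],[[0,0,33],[0,0,0],0.5],[[0,0,33],[0,0,0],0.5],[[0,0,33],[0,0,0],0.5],[[0,0,33],[0,0,0],0.5],[[0,0,33],[0,0,0],0.5],[[0,0,33],[0,0,0],0.5]]}}

```text
clock: 11.13
tool_pos: [0.5993, -0.1984, 0.0222]
orientation: [-180.0, 0.0, -96.9]
force: [-0.2, 0.9, 0.4]
opening: 0.0593
gripper_force: 30.0
```

Call:
{"name": "move_arm", "arguments": {"motion": [[[0,0,0],[0,0,0],0.5],[[0,0,0],[0,0,0],0.5]]}}

```text
clock: 11.3
tool_pos: [0.5992, -0.1984, 0.0221]
orientation: [-180.0, -0.0, -96.9]
force: [-0.7, 0.8, 2.8]
opening: 0.0595
gripper_force: 30.0
```

Call:
{"name": "move_arm", "arguments": {"motion": [[[0,0,0],[0,0,0],0],[[0,0,0],[0,0,0],0],[[0,0,0],[0,0,0],0],[[0,0,0],[0,0,0],0],[[0,0,-20],[0,0,0],0],[[0,0,-50],[0,0,0],0],[[0,0,-80],[0,0,0],0],[[0,0,-110],[0,0,0],0],[[0,0,-130],[0,0,0],0],[[0,0,-130],[0,0,0],0]]}}

```text
clock: 12.13
tool_pos: [0.6017, -0.1989, 0.1572]
orientation: [-179.5, -0.0, -96.9]
force: [0.6, 1.1, 0.4]
opening: 0.0877
gripper_force: 0.0
```

```bash
python3 -c "
from h import *
go(581,314,150,-76.5)"
```

```text
shift [-506.7   82.2    6.3] turn [ -0.5  -0.1 -20.4] | [ 601.7 -198.9  157.2] [-179.5   -0.   -96.9] open 87.7 t 12.1
```

Call:
{"name": "move_arm", "arguments": {"motion": [[[-25,4,0],[0,0,-2],0],[[-60,10,0],[0,0,-6],0],[[-98,16,0],[0,0,-10],0],[[-136,22,0],[0,0,-14],0],[[-174,28,0],[0,0,-18],0],[[-212,34,0],[0,0,-20.4],0],[[-250,40,0],[0,0,-20.4],0],[[-288,47,0],[0,0,-20.4],0],[[-326,53,0],[0,0,-20.4],0],[[-364,59,0],[0,0,-20.4],0]]}}

```text
clock: 12.97
tool_pos: [0.5839, 0.1719, 0.1515]
orientation: [180.0, 0.0, -76.5]
force: [0.2, -0.8, -0.6]
opening: 0.0878
gripper_force: 0.0
```

```bash
python3 - <<'E'
from plant import ctrl
from h import *
t=ctrl.snapshot("top")
print("spA",blob(t,"gray",(370,184,400,212),.004))
print("jig",blob(t,"sat",(305,165,355,212),.006))
print("body",blob(t,"b",(210,185,245,217),.008))
cv2.imwrite("pics/t2.png",t["color"])
go(581,314,52,-76.5)
E
```

```text
spA [ 601.2 -199.3   60.7   60.1   -7.2  601.4 -199.4]
jig [627.  -17.8 101.1 101.3  -6.7 626.9 -17.7]
body [572.2 312.   44.6  62.8  13.4 568.4 307.5]
shift [-133.3  -28.5   99.7] turn [-0.1  0.1  0.1] | [584.6 177.6 151.6] [-1.799e+02  1.000e-01 -7.640e+01] open 87.6 t 13.0
```

Call:
{"name": "move_arm", "arguments": {"motion": [[[-30,-6,0],[0,0,0],0],[[-65,-13,0],[0,0,0],0],[[-100,-21,10],[0,0,0],0],[[-125,-27,25],[0,0,0],0],[[-133.5,-28.5,45],[0,0,0],0],[[-133.5,-28.5,65],[0,0,0],0.3],[[-133.5,-28.5,85],[0,0,0],0.6],[[-133.5,-28.5,95],[0,0,0],0.8],[[-133.5,-28.5,99],[0,0,0],0.8],[[-133.5,-28.5,99],[0,0,0],1]]}}

```text
clock: 13.85
tool_pos: [0.5809, 0.306, 0.0518]
orientation: [179.9, -0.1, -76.5]
force: [-0.4, 0.8, 1.0]
opening: 0.0597
gripper_force: 0.0
```

Call:
{"name": "move_arm", "arguments": {"motion": [[[0,0,0],[0,0,0],1],[[0,0,0],[0,0,0],1],[[0,0,0],[0,0,0],1],[[0,0,0],[0,0,0],1],[[0,0,0],[0,0,0],1],[[0,0,0],[0,0,0],1],[[0,0,0],[0,0,0],1]]}}

```text
clock: 14.43
tool_pos: [0.5811, 0.3065, 0.0531]
orientation: [-180.0, 0.0, -76.5]
force: [0.4, 0.8, 3.5]
opening: 0.0134
gripper_force: 30.0
```

```bash
python3 -c "
from h import *
go(581,314,52,13.5)"
```

```text
shift [-7.3 -1.7  1.1] turn [ -0.   0. -90.] | [581.1 306.5  53.1] [-180.     0.   -76.5] open 13.4 t 14.4
```

Call:
{"name": "move_arm", "arguments": {"motion": [[[0,0,0],[0,0,0],0.4],[[0,0,0],[0,0,0],0.4],[[0,0,0],[0,0,0],0.4],[[0,0,0],[0,0,0],0.4],[[-4,0,0],[0,0,-4],0.4],[[-7.5,0,0],[0,0,-11],0.4],[[-7.5,0,0],[0,0,-18],0.4],[[-7.5,0,0],[0,0,-25],0.4],[[-7.5,0,0],[0,0,-32],0.4],[[-7.5,0,0],[0,0,-39],0.4]]}}

```text
clock: 15.27
tool_pos: [0.5794, 0.3139, 0.0527]
orientation: [180.0, -0.0, -37.2]
force: [-0.0, -0.1, 0.1]
opening: 0.0523
gripper_force: 0.0
```

Call:
{"name": "move_arm", "arguments": {"motion": [[[0,0,0],[0,0,-7],0.4],[[0,0,0],[0,0,-14],0.4],[[0,0,0],[0,0,-21],0.4],[[0,0,0],[0,0,-28],0.4],[[0,0,0],[0,0,-35],0.4],[[0,0,0],[0,0,-42],0.4],[[0,0,0],[0,0,-48],0.4],[[0,0,0],[0,0,-51],0.4],[[0,0,0],[0,0,-51],0.4]]}}

```text
clock: 16.02
tool_pos: [0.5794, 0.3138, 0.0527]
orientation: [180.0, 0.0, 13.6]
force: [-0.0, -0.1, -0.2]
opening: 0.0528
gripper_force: 0.0
```

Call:
{"name": "move_arm", "arguments": {"motion": [[[0,0,0],[0,0,0],1],[[0,0,0],[0,0,0],1],[[0,0,0],[0,0,0],1],[[0,0,0],[0,0,0],1],[[0,0,0],[0,0,0],1],[[0,0,0],[0,0,0],1],[[0,0,0],[0,0,0],1],[[0,0,0],[0,0,0],1],[[0,0,0],[0,0,0],1]]}}

```text
clock: 16.77
tool_pos: [0.5794, 0.3137, 0.0528]
orientation: [180.0, 0.0, 13.5]
force: [0.8, -0.9, 0.3]
opening: 0.0136
gripper_force: 30.0
```

```bash
python3 -c "
from h import *
go(581,314,52,13.5)"
```

```text
shift [1.6 0.1 0.8] turn [ 0.  0. -0.] | [579.4 313.7  52.8] [180.    0.   13.5] open 13.6 t 16.8
```

Call:
{"name": "move_arm", "arguments": {"motion": [[[0,0,0],[0,0,0],0.4],[[0,0,0],[0,0,0],0.4],[[0,0,-2],[0,0,0],0.4],[[0,0,-30],[0,0,0],0.4],[[0,0,-60],[0,0,0],0.4],[[0,30,-70],[0,0,0],0.4],[[-15,68,-70],[0,0,0],0.4],[[-25,106,-70],[0,0,0],0.4],[[-35,144,-70],[0,0,0],0.4],[[-44,182,-70],[0,0,0],0.4]]}}

```text
clock: 17.6
tool_pos: [0.5785, 0.1251, 0.1233]
orientation: [-180.0, -0.0, 13.5]
force: [0.8, -0.1, -0.0]
opening: 0.0527
gripper_force: 0.0
```

Call:
{"name": "move_arm", "arguments": {"motion": [[[-5,20,0],[0,0,0],0.4],[[-10,42,0],[0,0,0],0.4],[[-10,42,0],[0,0,0],0.4],[[-10,42,0],[0,0,0],0.4]]}}

```text
clock: 17.93
tool_pos: [0.5791, 0.0824, 0.1232]
orientation: [-180.0, -0.0, 13.3]
force: [-0.3, 0.2, 0.4]
opening: 0.0524
gripper_force: 0.0
```

```bash
python3 - <<'E'
from plant import ctrl
from h import *
t=ctrl.snapshot("top")
print("spA",blob(t,"gray",(370,184,400,212),.004))
print("jig",blob(t,"sat",(305,165,355,212),.006))
print("body",blob(t,"b",(210,185,245,217),.008))
cv2.imwrite("pics/t3.png",t["color"])
go(579.4,313.7,120,13.5)
E
```

```text
spA [ 601.3 -199.5   61.    60.6   -6.8  601.3 -199.5]
jig [626.  -26.2  84.4 102.1  -7.2 623.7 -38.6]
body [595.1 291.7  92.4  17.1  27.4 597.7 292.3]
shift [  53.6 -224.1    3.2] turn [-0.  -0.  -0.1] | [579.3  83.3 123.1] [-180.    -0.    13.4] open 52.6 t 18.0
```

View pics/t3.png

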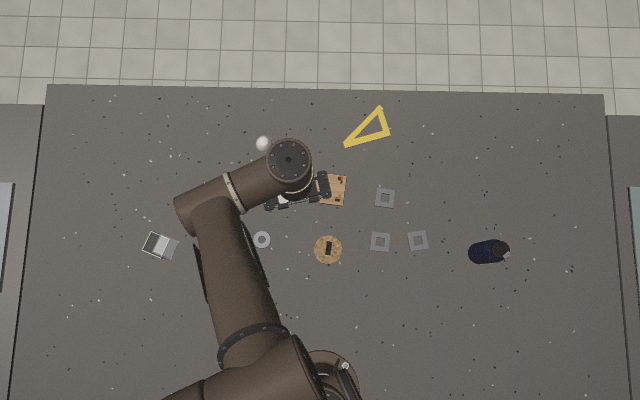

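The arm hides the body and clip is on the coaster at (328,247). I'll use the bias at spacer A (+2.0, −0.9 mm), which puts the jig at about (625, −17.4). Next: grip the stem.

Call:
{"name": "move_arm", "arguments": {"motion": [[[8,-30,0],[0,0,0],0.4],[[16,-68,0],[0,0,0],0.4],[[25,-106,0],[0,0,0],0.4],[[34,-144,0],[0,0,0],0.4],[[43,-182,0],[0,0,0],0.4],[[50,-210,0],[0,0,0],0.4],[[53.6,-224,0],[0,0,0],0.4],[[53.6,-224,20],[0,0,0],0.4],[[53.6,-224,45],[0,0,0],0.4],[[53.6,-224,65],[0,0,0],0.4]]}}

```text
clock: 18.82
tool_pos: [0.5782, 0.315, 0.0566]
orientation: [-180.0, 0.0, 13.6]
force: [0.1, -0.2, -0.8]
opening: 0.0522
gripper_force: 0.0
```

Call:
{"name": "move_arm", "arguments": {"motion": [[[0,0,5],[0,0,0],0.4],[[0,0,5],[0,0,0],1],[[0,0,5],[0,0,0],1],[[0,0,5],[0,0,0],1],[[0,0,5],[0,0,0],1],[[0,0,5],[0,0,0],1],[[0,0,5],[0,0,0],1],[[0,0,5],[0,0,0],1],[[0,0,5],[0,0,0],1],[[0,0,5],[0,0,0],1]]}}

```text
clock: 19.65
tool_pos: [0.5793, 0.3139, 0.0535]
orientation: [-180.0, -0.0, 13.5]
force: [-1.5, -0.2, 5.4]
opening: 0.014
gripper_force: 30.0
```

```bash
python3 -c "
from h import *
go(625,-17.4,150,-6.7)"
```

```text
shift [-32.6 332.8 -96.6] turn [-0.  -0.  20.2] | [579.3 313.9  53.5] [-180.    -0.    13.5] open 14.0 t 19.6
```

Call:
{"name": "move_arm", "arguments": {"motion": [[[0,0,0],[0,0,0],1],[[0,0,-10],[0,0,0],1],[[0,0,-30],[0,0,0],1],[[0,0,-55],[0,0,0],1],[[-1,10,-80],[0,0,2],1],[[-3,30,-97],[0,0,5],1],[[-6,58,-97],[0,0,8],1],[[-9,90,-97],[0,0,11],1],[[-12,122,-97],[0,0,14],1],[[-15,154,-97],[0,0,17],1]]}}

```text
clock: 20.48
tool_pos: [0.5999, 0.1592, 0.1502]
orientation: [-180.0, 0.0, -3.7]
force: [0.7, -0.3, -1.8]
opening: 0.0138
gripper_force: 30.0
```

```bash
python3 -c "
from h import *
go(625,-17.4,150,-6.7)"
```

```text
shift [3.630e+01 1.746e+02 1.000e-01] turn [-0.  0.  3.] | [599.9 159.2 150.2] [-180.     0.    -3.7] open 13.8 t 20.5
```

Call:
{"name": "move_arm", "arguments": {"motion": [[[6,30,0],[0,0,1],1],[[12,60,0],[0,0,2],1],[[18,90,0],[0,0,3],1],[[24,120,0],[0,0,3],1],[[30,145,0],[0,0,3],1],[[34,162,0],[0,0,3],1],[[35,170,0],[0,0,3],1],[[35,170,0],[0,0,3],1],[[35,170,0],[0,0,3],1],[[35,170,0],[0,0,3],1]]}}

```text
clock: 21.32
tool_pos: [0.6246, -0.0106, 0.1498]
orientation: [-180.0, 0.0, -6.5]
force: [-0.1, -0.2, -2.7]
opening: 0.0139
gripper_force: 30.0
```

```bash
python3 - <<'E'
from plant import ctrl
from h import *
go(625,-17.4,85,-6.7)
s=ctrl.snapshot("side"); u,v=proj(s,[.625,-.013,.08])[0].astype(int)
cv2.imwrite("pics/s4.png",cv2.resize(s["color"][v-50:v+60,u-60:u+60],(480,440),interpolation=cv2.INTER_CUBIC))
E
```

```text
shift [ 1.2  6.7 64.8] turn [-0.   0.   0.2] | [624.6 -10.6 149.8] [-180.     0.    -6.5] open 13.9 t 21.3
```

View pics/s4.png

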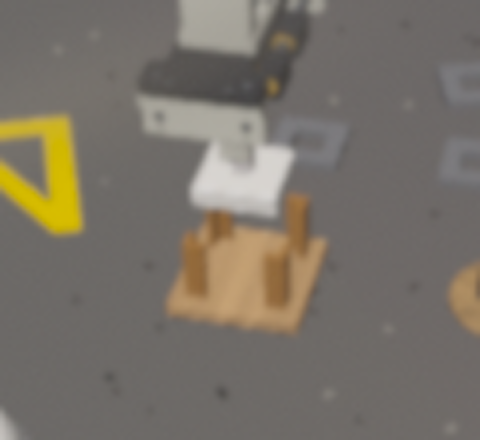

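The body hangs level over the empty jig. Align it and start lowering between the posts.

Call:
{"name": "move_arm", "arguments": {"motion": [[[1.2,6.7,5],[0,0,0.2],1],[[1.2,6.7,14],[0,0,0.2],1],[[1.2,6.7,22],[0,0,0.2],1],[[1.2,6.7,28],[0,0,0.2],1],[[1.2,6.7,32],[0,0,0.2],1],[[1.2,6.7,36],[0,0,0.2],1],[[1.2,6.7,40],[0,0,0.2],1],[[1.2,6.7,42],[0,0,0.2],1],[[1.2,6.7,42],[0,0,0.2],1]]}}

```text
clock: 22.12
tool_pos: [0.6249, -0.0181, 0.1072]
orientation: [180.0, 0.0, -6.7]
force: [-0.6, -0.5, -2.4]
opening: 0.0136
gripper_force: 30.0
```

```bash
python3 -c "
from h import *
go(625,-17.4,65.5,-6.7)"
```

```text
shift [ 0.  -0.7 41.7] turn [ 0.  0. -0.] | [624.9 -18.1 107.2] [180.    0.   -6.7] open 13.6 t 22.1
```

Call:
{"name": "move_arm", "arguments": {"motion": [[[0,-0.7,5],[0,0,0],1],[[0,-0.7,11],[0,0,0],1],[[0,-0.7,17],[0,0,0],1],[[0,-0.7,23],[0,0,0],1],[[0,-0.7,28],[0,0,0],1],[[0,-0.7,32],[0,0,0],1],[[0,-0.7,35],[0,0,0],1],[[0,-0.7,37],[0,0,0],1],[[0,-0.7,39],[0,0,0],1],[[0,-0.7,39],[0,0,0],1]]}}

```text
clock: 22.95
tool_pos: [0.6251, -0.0175, 0.0685]
orientation: [180.0, 0.0, -6.7]
force: [0.9, -0.5, -1.7]
opening: 0.0139
gripper_force: 30.0
```

Call:
{"name": "move_arm", "arguments": {"motion": [[[0,0,1],[0,0,0],1],[[0,0,2],[0,0,0],1],[[0,0,2.5],[0,0,0],1],[[0,0,2.5],[0,0,0],1]]}}

```text
clock: 23.28
tool_pos: [0.6252, -0.0175, 0.0663]
orientation: [-180.0, -0.0, -6.7]
force: [-0.4, 0.1, -1.6]
opening: 0.014
gripper_force: 30.0
```

Call:
{"name": "move_arm", "arguments": {"motion": [[[0,0,1],[0,0,0],1],[[0,0,1.3],[0,0,0],1],[[0,0,1.3],[0,0,0],0],[[0,0,1.3],[0,0,0],0],[[0,0,1.3],[0,0,0],0],[[0,0,-2],[0,0,0],0],[[0,0,-20],[0,0,0],0],[[0,0,-50],[0,0,0],0],[[0,0,-75],[0,0,0],0],[[0,15,-80],[0,0,0],0]]}}

```text
clock: 24.12
tool_pos: [0.6264, -0.0309, 0.1514]
orientation: [-179.9, -0.4, -6.6]
force: [1.0, -0.2, 0.4]
opening: 0.0616
gripper_force: 0.0
```

Call:
{"name": "move_arm", "arguments": {"motion": [[[-1,35,0],[0,0,0],0],[[-2,72,0],[0,0,0],0],[[-3,110,0],[0,0,0],0],[[-4,142,0],[0,0,0],0],[[-5,162,20],[0,0,0],0],[[-5,168,50],[0,0,0],0],[[-5,168,75],[0,0,0],0],[[-5,168,90],[0,0,0],0],[[-5,168,90],[0,0,0],0],[[-5,168,90],[0,0,0],0]]}}

```text
clock: 24.95
tool_pos: [0.5984, -0.1989, 0.0558]
orientation: [180.0, 0.1, -6.7]
force: [0.8, -0.5, 0.5]
opening: 0.0872
gripper_force: 0.0
```

```bash
python3 - <<'E'
from plant import ctrl
from h import *
t=ctrl.snapshot("top")
go(599.2,-198.4,22,-6.9)
print("jig",blob(t,"sat",(305,165,355,212),.006)); print("body",blob(t,"b",(318,178,342,200),.020))
print("spB",blob(t,"gray",(366,228,394,256),.004)); print("spC",blob(t,"gray",(404,226,433,255),.004))
cv2.imwrite("pics/t5.png",cv2.resize(t["color"][150:270,200:440],(800,400),interpolation=cv2.INTER_CUBIC))
E
```

```text
shift [-0.1 -0.4 35. ] turn [ 0.  -0.   0.2] | [ 599.3 -198.8   57. ] [180.   -0.   -6.7] open 87.8 t 25.0
jig [628.5   1.8 156.2 121.3   1.1 630.1   1.7]
body [623.7  -5.3  72.1  49.8   1.  618.5   0.9]
spB [ 456.8 -183.    60.5   60.8   -5.6  456.8 -183. ]
spC [ 463.1 -304.9   61.2   60.5   11.   463.1 -305. ]
```

View pics/t5.png

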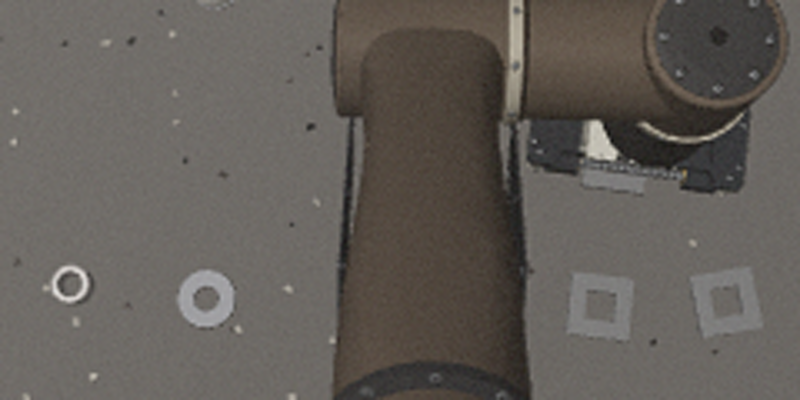

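The arm covers the jig here. Spacers B and C, the disc and the sleeve are where they were. Grasp spacer A.

Call:
{"name": "move_arm", "arguments": {"motion": [[[0,-0.4,10],[0,0,0.2],0],[[0,-0.4,20],[0,0,0.2],0],[[0,-0.4,28],[0,0,0.2],0],[[0,-0.4,33],[0,0,0.2],0],[[0,-0.4,35],[0,0,0.2],0],[[0,-0.4,35],[0,0,0.2],0],[[0,-0.4,35],[0,0,0.2],0.5],[[0,-0.4,35],[0,0,0.2],0.5],[[0,-0.4,35],[0,0,0.2],0.5],[[0,-0.4,35],[0,0,0.2],0.5]]}}

```text
clock: 25.83
tool_pos: [0.5991, -0.1982, 0.0217]
orientation: [-180.0, -0.0, -6.9]
force: [-0.7, 0.0, 0.5]
opening: 0.0664
gripper_force: 0.0
```

Call:
{"name": "move_arm", "arguments": {"motion": [[[0,0,0],[0,0,0],0.5],[[0,0,0],[0,0,0],0.5],[[0,0,-3],[0,0,0],0.5],[[0,0,-20],[0,0,0],0.5],[[0,0,-45],[0,0,0],0.5],[[0,0,-75],[0,0,0],0.5],[[0,0,-105],[0,0,0],0.5],[[0,0,-120],[0,0,0],0.5],[[0,0,-120],[0,0,0],0.5],[[0,0,-120],[0,0,0],0.5]]}}

```text
clock: 26.67
tool_pos: [0.5993, -0.1981, 0.1426]
orientation: [-180.0, -0.1, -6.9]
force: [-0.3, 0.1, -1.6]
opening: 0.0592
gripper_force: 30.0
```

```bash
python3 -c "
from h import *
go(625,-17.4,140,-6.7)"
```

```text
shift [   3.7 -182.5    2.7] turn [-0.  -0.1 -0.2] | [ 599.3 -198.1  142.6] [-1.8e+02 -1.0e-01 -6.9e+00] open 59.2 t 26.7
```

Call:
{"name": "move_arm", "arguments": {"motion": [[[0,-10,0],[0,0,0],0.5],[[1,-35,0],[0,0,-0.2],0.5],[[1,-65,0],[0,0,-0.2],0.5],[[2,-95,0],[0,0,-0.2],0.5],[[3,-125,0],[0,0,-0.2],0.5],[[3,-155,0],[0,0,-0.2],0.5],[[3.7,-174,0],[0,0,-0.2],0.5],[[3.7,-182.5,0],[0,0,-0.2],0.5],[[3.7,-182.5,0],[0,0,-0.2],0.5],[[3.7,-182.5,0],[0,0,-0.2],0.5]]}}

```text
clock: 27.5
tool_pos: [0.6239, -0.0171, 0.1402]
orientation: [180.0, 0.1, -6.7]
force: [-0.1, -0.1, 0.8]
opening: 0.0597
gripper_force: 30.0
```

Call:
{"name": "move_arm", "arguments": {"motion": [[[0,0,8],[0,0,0],0.5],[[0,0,20],[0,0,0],0.5],[[0,0,32],[0,0,0],0.5],[[0,0,42],[0,0,0],0.5],[[0,0,50],[0,0,0],0.5],[[0,0,56],[0,0,0],0.5],[[0,0,58],[0,0,0],0.5],[[0,0,58],[0,0,0],0.5]]}}

```text
clock: 28.17
tool_pos: [0.6243, -0.0177, 0.0825]
orientation: [180.0, 0.1, -6.7]
force: [0.1, 0.5, 0.4]
opening: 0.0593
gripper_force: 30.0
```

```bash
python3 -c "
from h import *
go(625,-17.4,50,-6.7)"
```

```text
shift [ 0.7 -0.4 32.5] turn [ 0.   0.1 -0. ] | [624.3 -17.7  82.5] [ 1.8e+02  1.0e-01 -6.7e+00] open 59.3 t 28.2
```

Call:
{"name": "move_arm", "arguments": {"motion": [[[0.7,-0.4,0],[0,0,0],0.5],[[0.7,-0.4,5],[0,0,0],0.5],[[0.7,-0.4,11],[0,0,0],0.5],[[0.7,-0.4,17],[0,0,0],0.5],[[0.7,-0.4,22],[0,0,0],0.5],[[0.7,-0.4,26],[0,0,0],0.5],[[0.7,-0.4,29],[0,0,0],0.5],[[0.7,-0.4,31],[0,0,0],0.5],[[0.7,-0.4,32],[0,0,0],0.5],[[0.7,-0.4,32],[0,0,0],0.5]]}}

```text
clock: 29.0
tool_pos: [0.6253, -0.0171, 0.0511]
orientation: [180.0, 0.0, -6.7]
force: [-0.1, 0.0, -1.0]
opening: 0.0597
gripper_force: 30.0
```

```bash
python3 -c "
from h import *
go(625,-17.4,49.7,-6.7)"
```

```text
shift [-0.2  0.3  1.4] turn [ 0.  0. -0.] | [625.3 -17.1  51.1] [180.    0.   -6.7] open 59.7 t 29.0
```

Call:
{"name": "move_arm", "arguments": {"motion": [[[0,0,1],[0,0,0],0.5],[[0,0,1.2],[0,0,0],0.5],[[0,0,1.2],[0,0,0],0],[[0,0,1.2],[0,0,0],0],[[0,0,1],[0,0,0],0],[[0,0,0],[0,0,0],0],[[0,0,-20],[0,0,0],0],[[0,0,-50],[0,0,0],0],[[0,0,-80],[0,0,0],0],[[-12,15,-90],[0,0,0],0]]}}

```text
clock: 29.83
tool_pos: [0.6157, -0.0293, 0.146]
orientation: [-179.9, -0.4, -6.6]
force: [1.6, -0.3, 0.6]
opening: 0.0876
gripper_force: 0.0
```

Call:
{"name": "move_arm", "arguments": {"motion": [[[-25,30,0],[0,0,-1],0],[[-50,60,0],[0,0,-1],0],[[-75,92,0],[0,0,-1],0],[[-100,122,0],[0,0,-1],0],[[-120,148,15],[0,0,-1],0],[[-134,165,40],[0,0,-1],0],[[-138,169,70],[0,0,-1],0],[[-138,169,85],[0,0,-1],0],[[-138,169,85],[0,0,-1],0],[[-138,169,85],[0,0,-1],0]]}}

```text
clock: 30.67
tool_pos: [0.4546, -0.1825, 0.0563]
orientation: [180.0, 0.1, -5.7]
force: [0.3, -0.3, 0.4]
opening: 0.0877
gripper_force: 0.0
```

```bash
python3 - <<'E'
from plant import ctrl
from h import *
go(455,-182.2,22.5,-5.5)
t=ctrl.snapshot("top")
print("spC",blob(t,"gray",(404,226,433,255),.004))
E
```

```text
shift [ 0.4 -0.3 33.8] turn [ 0.   0.1 -0.2] | [ 454.6 -182.5   56.3] [ 1.8e+02  1.0e-01 -5.7e+00] open 87.7 t 30.7
spC [ 463.8 -330.    45.9   94.8   -1.3  447.4 -333.4]
```

Call:
{"name": "move_arm", "arguments": {"motion": [[[0.4,-0.3,12],[0,0,-0.2],0],[[0.4,-0.3,23],[0,0,-0.2],0],[[0.4,-0.3,30],[0,0,-0.2],0],[[0.4,-0.3,33],[0,0,-0.2],0],[[0.4,-0.3,33.5],[0,0,-0.2],0.5],[[0.4,-0.3,33.5],[0,0,-0.2],0.5],[[0.4,-0.3,33.5],[0,0,-0.2],0.5],[[0.4,-0.3,33.5],[0,0,-0.2],0.5],[[0.4,-0.3,33.5],[0,0,-0.2],0.5],[[0.4,-0.3,33.5],[0,0,-0.2],0.5]]}}

```text
clock: 31.55
tool_pos: [0.4555, -0.182, 0.0232]
orientation: [-180.0, -0.0, -5.5]
force: [-0.5, 0.5, 3.0]
opening: 0.0594
gripper_force: 30.0
```

Call:
{"name": "move_arm", "arguments": {"motion": [[[0,0,0],[0,0,0],0.5],[[0,0,0],[0,0,0],0],[[0,0,-1],[0,0,0],0],[[0,0,-2],[0,0,0],0],[[0,0,-10],[0,0,0],0],[[0,0,-25],[0,0,0],0],[[0,0,-35],[0,0,7],0],[[0,0,-35],[0,0,14],0],[[0,0,-35],[0,0,21],0],[[0,0,-35],[0,0,28],0]]}}

```text
clock: 32.38
tool_pos: [0.4554, -0.182, 0.0587]
orientation: [-180.0, -0.0, -33.9]
force: [-0.5, 0.9, -0.2]
opening: 0.0879
gripper_force: 0.0
```

Call:
{"name": "move_arm", "arguments": {"motion": [[[0,0,0],[0,0,7],0],[[0,0,0],[0,0,14],0],[[0,0,0],[0,0,21],0],[[0,0,0],[0,0,28],0],[[0,0,0],[0,0,35],0],[[0,0,0],[0,0,42],0],[[0,0,0],[0,0,49],0],[[0,0,0],[0,0,56],0],[[0,0,0],[0,0,62],0],[[0,0,0],[0,0,62],0]]}}

```text
clock: 33.22
tool_pos: [0.4552, -0.1821, 0.0583]
orientation: [-180.0, 0.0, -95.8]
force: [-0.1, 0.0, -0.6]
opening: 0.0877
gripper_force: 0.0
```

```bash
python3 -c "
from h import *
go(454.6,-182.4,22,-95.5)"
```

```text
shift [ 0.4  0.5 36.3] turn [-0.   0.  -0.3] | [ 455.2 -182.1   58.3] [-180.     0.   -95.8] open 87.7 t 33.2
```

Call:
{"name": "move_arm", "arguments": {"motion": [[[0,0,12],[0,0,-0.3],0],[[0,0,24],[0,0,-0.3],0],[[0,0,32],[0,0,-0.3],0],[[0,0,35.5],[0,0,-0.3],0],[[0,0,36],[0,0,-0.3],0.5],[[0,0,36],[0,0,-0.3],0.5],[[0,0,36],[0,0,-0.3],0.5],[[0,0,36],[0,0,-0.3],0.5],[[0,0,36],[0,0,-0.3],0.5],[[0,0,36],[0,0,-0.3],0.5]]}}

```text
clock: 34.05
tool_pos: [0.4555, -0.1821, 0.0223]
orientation: [-180.0, 0.0, -95.2]
force: [-0.2, 0.4, 1.9]
opening: 0.0592
gripper_force: 30.0
```

Call:
{"name": "move_arm", "arguments": {"motion": [[[0,0,0],[0,0,0],0.5],[[0,0,0],[0,0,0],0.5],[[0,0,-3],[0,0,0],0.5],[[0,0,-20],[0,0,0],0.5],[[0,0,-45],[0,0,0],0.5],[[0,0,-75],[0,0,0],0.5],[[0,0,-105],[0,0,0],0.5],[[0,0,-120],[0,0,0],0.5],[[0,0,-120],[0,0,0],0.5]]}}

```text
clock: 34.8
tool_pos: [0.4572, -0.1823, 0.1457]
orientation: [-179.6, -0.0, -95.2]
force: [1.3, 0.0, 0.2]
opening: 0.0592
gripper_force: 30.0
```

```bash
python3 -c "
from h import *
go(625,-17.4,140,-96.7)"
```

```text
shift [-179.4 -152.1    6.7] turn [-0.4  0.   1.5] | [ 457.2 -182.3  145.7] [-179.6   -0.   -95.2] open 59.2 t 34.8
```

Call:
{"name": "move_arm", "arguments": {"motion": [[[-12,-10,0],[0,0,0.5],0.5],[[-36,-30,0],[0,0,1],0.5],[[-60,-51,0],[0,0,1.5],0.5],[[-85,-72,0],[0,0,1.5],0.5],[[-110,-93,0],[0,0,1.5],0.5],[[-135,-114,0],[0,0,1.5],0.5],[[-160,-135,0],[0,0,1.5],0.5],[[-174,-147,0],[0,0,1.5],0.5],[[-179.4,-152,0],[0,0,1.5],0.5],[[-179.4,-152,0],[0,0,1.5],0.5]]}}

```text
clock: 35.63
tool_pos: [0.6233, -0.0162, 0.1404]
orientation: [179.9, -0.0, -96.7]
force: [-0.2, -1.1, -0.8]
opening: 0.0594
gripper_force: 30.0
```

Call:
{"name": "move_arm", "arguments": {"motion": [[[0,0,8],[0,0,0],0.5],[[0,0,20],[0,0,0],0.5],[[0,0,32],[0,0,0],0.5],[[0,0,42],[0,0,0],0.5],[[0,0,50],[0,0,0],0.5],[[0,0,53],[0,0,0],0.5],[[0,0,54],[0,0,0],0.5],[[0,0,54],[0,0,0],0.5]]}}

```text
clock: 36.3
tool_pos: [0.6229, -0.0174, 0.0876]
orientation: [180.0, -0.0, -96.7]
force: [0.8, 0.1, -0.0]
opening: 0.0589
gripper_force: 30.0
```

```bash
python3 -c "
from h import *
go(625,-17.4,58.5,-96.7)"
```

```text
shift [-0.3 -2.1 29.1] turn [ 0. -0. -0.] | [622.9 -17.4  87.6] [180.   -0.  -96.7] open 58.9 t 36.3
```

Call:
{"name": "move_arm", "arguments": {"motion": [[[0,-1,0],[0,0,0],0.5],[[0,-2.1,1],[0,0,0],0.5],[[0,-2.1,4],[0,0,0],0.5],[[0,-2.1,10],[0,0,0],0.5],[[0,-2.1,16],[0,0,0],0.5],[[0,-2.1,21],[0,0,0],0.5],[[0,-2.1,25],[0,0,0],0.5],[[0,-2.1,27],[0,0,0],0.5],[[0,-2.1,28],[0,0,0],0.5],[[0,-2.1,28],[0,0,0],0.5]]}}

```text
clock: 37.13
tool_pos: [0.6249, -0.0176, 0.0595]
orientation: [180.0, -0.0, -96.7]
force: [-0.1, 0.1, -0.3]
opening: 0.0593
gripper_force: 30.0
```

```bash
python3 -c "
from h import *
go(625,-17.4,58.3,-96.7)"
```

```text
shift [-0.2 -0.1  1.2] turn [ 0. -0. -0.] | [624.9 -17.6  59.5] [180.   -0.  -96.7] open 59.3 t 37.1
```

Call:
{"name": "move_arm", "arguments": {"motion": [[[0,0,1],[0,0,0],0.5],[[0,0,1.2],[0,0,0],0.5],[[0,0,1.2],[0,0,0],0],[[0,0,1.2],[0,0,0],0],[[0,0,1],[0,0,0],0],[[0,0,0],[0,0,0],0],[[0,0,-20],[0,0,0],0],[[0,0,-50],[0,0,0],0],[[0,0,-75],[0,0,0],0],[[15,6,-85],[0,0,0],0]]}}

```text
clock: 37.97
tool_pos: [0.6202, -0.0303, 0.1489]
orientation: [-179.7, 0.1, -96.6]
force: [0.9, -0.2, 0.9]
opening: 0.0877
gripper_force: 0.0
```

Call:
{"name": "move_arm", "arguments": {"motion": [[[30,12,0],[0,0,-4],0],[[66,28,0],[0,0,-10],0],[[102,44,0],[0,0,-15],0],[[138,60,0],[0,0,-17.6],0],[[174,75,0],[0,0,-17.6],0],[[210,90,0],[0,0,-17.6],0],[[245,105,0],[0,0,-17.6],0],[[275,118,5],[0,0,-17.6],0],[[288,123,25],[0,0,-17.6],0],[[288,123,50],[0,0,-17.6],0]]}}

```text
clock: 38.8
tool_pos: [0.4605, -0.3063, 0.096]
orientation: [-179.8, -0.1, -79.3]
force: [0.4, 0.6, -1.4]
opening: 0.0876
gripper_force: 0.0
```

Call:
{"name": "move_arm", "arguments": {"motion": [[[0,0,20],[0,0,0],0],[[0,0,35],[0,0,0],0],[[0,0,35],[0,0,0],0],[[0,0,35],[0,0,0],0]]}}

```text
clock: 39.13
tool_pos: [0.4606, -0.3034, 0.0594]
orientation: [179.9, 0.0, -79.1]
force: [-0.0, 0.2, 0.8]
opening: 0.0877
gripper_force: 0.0
```

```bash
python3 -c "
from h import *
go(461.5,-303.8,22.5,-79.1)"
```

```text
shift [ 0.6 -0.8 36.9] turn [ 0.1  0.  -0. ] | [ 460.6 -303.4   59.4] [179.9   0.  -79.1] open 87.7 t 39.1
```

Call:
{"name": "move_arm", "arguments": {"motion": [[[0.6,-0.8,12],[0,0,0],0],[[0.6,-0.8,24],[0,0,0],0],[[0.6,-0.8,32],[0,0,0],0],[[0.6,-0.8,36],[0,0,0],0],[[0.6,-0.8,36.5],[0,0,0],0.5],[[0.6,-0.8,36.5],[0,0,0],0.5],[[0.6,-0.8,36.5],[0,0,0],0.5],[[0.6,-0.8,36.5],[0,0,0],0.5],[[0.6,-0.8,36.5],[0,0,0],0.5],[[0.6,-0.8,36.5],[0,0,0],0.5]]}}

```text
clock: 39.97
tool_pos: [0.4626, -0.3038, 0.0238]
orientation: [-180.0, -0.0, -79.1]
force: [-1.0, 0.4, 2.0]
opening: 0.0589
gripper_force: 30.0
```

Call:
{"name": "move_arm", "arguments": {"motion": [[[0,0,0],[0,0,0],0.5],[[0,0,0],[0,0,0],0],[[0,0,-1],[0,0,0],0],[[0,0,-2],[0,0,0],0],[[0,0,-10],[0,0,0],0],[[0,0,-25],[0,0,0],0],[[0,0,-35],[0,0,-7],0],[[0,0,-35],[0,0,-14],0],[[0,0,-35],[0,0,-21],0],[[0,0,-35],[0,0,-28],0]]}}

```text
clock: 40.8
tool_pos: [0.4625, -0.3038, 0.0592]
orientation: [-180.0, -0.0, -50.8]
force: [-1.5, 0.3, -0.2]
opening: 0.0873
gripper_force: 0.0
```

Call:
{"name": "move_arm", "arguments": {"motion": [[[0,0,0],[0,0,-7],0],[[0,0,0],[0,0,-14],0],[[0,0,0],[0,0,-21],0],[[0,0,0],[0,0,-28],0],[[0,0,0],[0,0,-35],0],[[0,0,0],[0,0,-42],0],[[0,0,0],[0,0,-49],0],[[0,0,0],[0,0,-56],0],[[0,0,0],[0,0,-62],0],[[0,0,0],[0,0,-62],0]]}}

```text
clock: 41.63
tool_pos: [0.4623, -0.3037, 0.0588]
orientation: [180.0, -0.0, 11.1]
force: [0.9, 0.1, 0.0]
opening: 0.0876
gripper_force: 0.0
```

```bash
python3 -c "
from h import *
go(461.5,-303.8,22,10.9)"
```

```text
shift [-0.8 -0.1 36.8] turn [ 0.  -0.   0.2] | [ 462.3 -303.7   58.8] [180.   -0.   11.1] open 87.6 t 41.6
```

Call:
{"name": "move_arm", "arguments": {"motion": [[[0.2,0,12],[0,0,0.2],0],[[0.2,0,24],[0,0,0.2],0],[[0.2,0,32],[0,0,0.2],0],[[0.2,0,36],[0,0,0.2],0],[[0.2,0,36.5],[0,0,0.2],0.5],[[0.2,0,36.5],[0,0,0.2],0.5],[[0.2,0,36.5],[0,0,0.2],0.5],[[0.2,0,36.5],[0,0,0.2],0.5],[[0.2,0,36.5],[0,0,0.2],0.5],[[0.2,0,36.5],[0,0,0.2],0.5]]}}

```text
clock: 42.47
tool_pos: [0.4628, -0.3038, 0.0223]
orientation: [180.0, -0.0, 10.7]
force: [0.2, 0.0, 2.3]
opening: 0.0592
gripper_force: 30.0
```

Call:
{"name": "move_arm", "arguments": {"motion": [[[0,0,0],[0,0,0],0.5],[[0,0,0],[0,0,0],0.5],[[0,0,-3],[0,0,0],0.5],[[0,0,-20],[0,0,0],0.5],[[0,0,-45],[0,0,0],0.5],[[0,0,-75],[0,0,0],0.5],[[0,0,-105],[0,0,0],0.5],[[0,0,-120],[0,0,0],0.5],[[0,0,-120],[0,0,0],0.5],[[0,0,-120],[0,0,0],0.5]]}}

```text
clock: 43.3
tool_pos: [0.4627, -0.3037, 0.1427]
orientation: [180.0, -0.1, 10.7]
force: [-0.6, -0.5, -0.2]
opening: 0.0594
gripper_force: 30.0
```

```bash
python3 -c "
from h import *
go(625,-17.4,143,-6.7)"
```

```text
shift [ 212.4 -251.3   -0. ] turn [ 0.  -0.1 17.4] | [ 462.7 -303.7  142.7] [ 1.80e+02 -1.00e-01  1.07e+01] open 59.4 t 43.3
```

Call:
{"name": "move_arm", "arguments": {"motion": [[[8,-9,0],[0,0,1],0.5],[[28,-33,0],[0,0,4],0.5],[[50,-59,0],[0,0,7],0.5],[[72,-85,0],[0,0,10],0.5],[[94,-111,0],[0,0,13],0.5],[[116,-137,0],[0,0,16],0.5],[[138,-163,0],[0,0,17.4],0.5],[[160,-189,0],[0,0,17.4],0.5],[[182,-215,0],[0,0,17.4],0.5],[[200,-237,0],[0,0,17.4],0.5]]}}

```text
clock: 44.13
tool_pos: [0.6151, -0.0318, 0.14]
orientation: [180.0, 0.1, -6.7]
force: [-0.1, -0.3, -0.1]
opening: 0.0591
gripper_force: 30.0
```

Call:
{"name": "move_arm", "arguments": {"motion": [[[7.8,-10.3,0],[0,0,0],0.5],[[7.8,-10.3,0],[0,0,0],0.5],[[7.8,-10.3,10],[0,0,0],0.5],[[7.8,-10.3,22],[0,0,0],0.5],[[7.8,-10.3,34],[0,0,0],0.5],[[7.8,-10.3,42],[0,0,0],0.5],[[7.8,-10.3,46],[0,0,0],0.5],[[7.8,-10.3,48],[0,0,0],0.5],[[7.8,-10.3,48],[0,0,0],0.5],[[7.8,-10.3,48],[0,0,0],0.5]]}}

```text
clock: 44.97
tool_pos: [0.6237, -0.026, 0.0954]
orientation: [179.9, -0.0, -6.8]
force: [-6.8, -1.0, 18.9]
opening: 0.0593
gripper_force: 30.0
```

```bash
python3 -c "
from h import *
go(625,-17.4,66.3,-6.7)"
```

```text
shift [ 0.2 -8.7 29.1] turn [ 0.1 -0.  -0.1] | [623.7 -26.   95.4] [179.9  -0.   -6.8] open 59.3 t 45.0
```

The lateral step was taken in the already turned frame, so the spacer touched the stem top 8.7 mm off. I'll raise it, correct, and look.

Call:
{"name": "move_arm", "arguments": {"motion": [[[0,0,-10],[0,0,0],0.5],[[0,0,-25],[0,0,0],0.5],[[0,0,-40],[0,0,0],0.5],[[0,0,-45],[0,0,0],0.5],[[0.2,-8.7,-45],[0,0,0],0.5],[[0.2,-8.7,-45],[0,0,0],0.5],[[0.2,-8.7,-45],[0,0,0],0.5]]}}

```text
clock: 45.55
tool_pos: [0.6247, -0.0156, 0.1376]
orientation: [180.0, 0.1, -6.7]
force: [0.2, -0.7, -0.7]
opening: 0.0592
gripper_force: 29.9
```

```bash
python3 - <<'E'
from plant import ctrl
from h import *
go(625,-17.4,66.3,-6.7)
s=ctrl.snapshot("side"); u,v=proj(s,[.625,-.013,.08])[0].astype(int); print(u,v)
cv2.imwrite("pics/s6.png",cv2.resize(s["color"][v-50:v+50,u-50:u+50],(600,600),interpolation=cv2.INTER_CUBIC))
E
```

```text
shift [ 0.7  1.7 71.3] turn [ 0.   0.1 -0. ] | [624.7 -15.6 137.6] [ 1.8e+02  1.0e-01 -6.7e+00] open 59.2 t 45.5
300 191
```

View pics/s6.png

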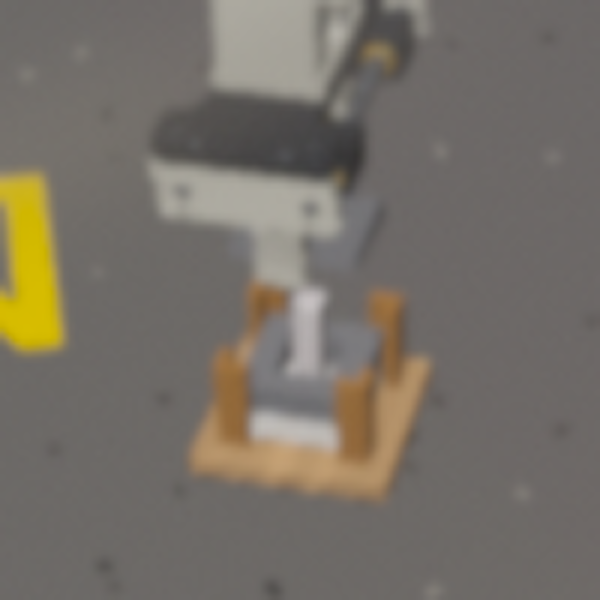

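The body and two spacers sit square in the jig. The held spacer has tilted about the finger axis, so I'll set it down on the free counter near (599,−198) to flatten it and regrasp.

Call:
{"name": "move_arm", "arguments": {"motion": [[[0,15,-3],[0,0,0],0.5],[[-1,45,-3],[0,0,0],0.5],[[-2,75,-3],[0,0,0],0.5],[[-3,105,-3],[0,0,0],0.5],[[-3,135,-3],[0,0,0],0.5],[[-4,165,10],[0,0,0],0.5],[[-4,180,30],[0,0,0],0.5],[[-4,184,55],[0,0,0],0.5],[[-4,184,75],[0,0,0],0.5],[[-4,184,85],[0,0,0],0.5]]}}

```text
clock: 46.43
tool_pos: [0.5974, -0.1992, 0.0505]
orientation: [180.0, 0.3, -6.9]
force: [-0.6, -0.2, -0.4]
opening: 0.0592
gripper_force: 29.9
```

Call:
{"name": "move_arm", "arguments": {"motion": [[[0,0,4],[0,0,0],0.5],[[0,0,7],[0,0,0],0.5],[[0,0,10],[0,0,0],0.5],[[0,0,12],[0,0,0],0.5],[[0,0,14],[0,0,0],0.5],[[0,0,16],[0,0,0],0.5]]}}

```text
clock: 46.93
tool_pos: [0.6003, -0.1979, 0.0385]
orientation: [-180.0, -0.1, -6.7]
force: [-0.7, 0.9, -0.2]
opening: 0.0592
gripper_force: 29.9
```

Call:
{"name": "move_arm", "arguments": {"motion": [[[0,0,2],[0,0,0],0.5],[[0,0,4],[0,0,0],0.5],[[0,0,6],[0,0,0],0.5],[[0,0,6],[0,0,0],0.5]]}}

```text
clock: 47.27
tool_pos: [0.5995, -0.1981, 0.0314]
orientation: [-180.0, 0.0, -6.7]
force: [-0.3, -0.5, -0.7]
opening: 0.0592
gripper_force: 29.9
```

Call:
{"name": "move_arm", "arguments": {"motion": [[[0,0,2],[0,0,0],0.5],[[0,0,4],[0,0,0],0.5],[[0,0,5],[0,0,0],0.5],[[0,0,5],[0,0,0],0.5]]}}

```text
clock: 47.6
tool_pos: [0.5995, -0.1981, 0.0265]
orientation: [180.0, 0.0, -6.7]
force: [-0.3, -0.1, -0.9]
opening: 0.0593
gripper_force: 29.9
```

Call:
{"name": "move_arm", "arguments": {"motion": [[[0,0,1],[0,0,0],0.5],[[0,0,2],[0,0,0],0.5],[[0,0,3],[0,0,0],0.5],[[0,0,3],[0,0,0],0.5]]}}

```text
clock: 47.93
tool_pos: [0.5996, -0.1981, 0.0236]
orientation: [-180.0, 0.0, -6.7]
force: [-0.2, 0.5, 0.2]
opening: 0.0594
gripper_force: 29.9
```

Call:
{"name": "move_arm", "arguments": {"motion": [[[0,0,0],[0,0,0],0],[[0,0,0],[0,0,0],0],[[0,0,1],[0,0,0],0],[[0,0,1.5],[0,0,0],0],[[0,0,1.5],[0,0,0],0.5],[[0,0,1.5],[0,0,0],0.5],[[0,0,1.5],[0,0,0],0.5],[[0,0,1.5],[0,0,0],0.5],[[0,0,1.5],[0,0,0],0.5],[[0,0,1.5],[0,0,0],0.5]]}}

```text
clock: 48.77
tool_pos: [0.5998, -0.1981, 0.0223]
orientation: [180.0, -0.0, -6.7]
force: [-0.3, -0.2, -0.5]
opening: 0.0594
gripper_force: 30.0
```

Call:
{"name": "move_arm", "arguments": {"motion": [[[0,0,0],[0,0,0],0.5],[[0,0,0],[0,0,0],0],[[0,0,-1],[0,0,0],0],[[0,0,-2],[0,0,0],0],[[0,0,-10],[0,0,0],0],[[0,0,-25],[0,0,0],0],[[0,0,-35],[0,0,7],0],[[0,0,-35],[0,0,14],0],[[0,0,-35],[0,0,21],0],[[0,0,-35],[0,0,28],0]]}}

```text
clock: 49.6
tool_pos: [0.6001, -0.1981, 0.0584]
orientation: [-180.0, -0.1, -35.1]
force: [-0.3, -0.1, 0.8]
opening: 0.0876
gripper_force: 0.0
```

Call:
{"name": "move_arm", "arguments": {"motion": [[[0,0,0],[0,0,7],0],[[0,0,0],[0,0,14],0],[[0,0,0],[0,0,21],0],[[0,0,0],[0,0,28],0],[[0,0,0],[0,0,35],0],[[0,0,0],[0,0,42],0],[[0,0,0],[0,0,49],0],[[0,0,0],[0,0,56],0],[[0,0,0],[0,0,62],0],[[0,0,0],[0,0,62],0]]}}

```text
clock: 50.43
tool_pos: [0.5999, -0.1981, 0.058]
orientation: [-180.0, 0.0, -97.0]
force: [0.4, 0.4, 0.3]
opening: 0.0877
gripper_force: 0.0
```

```bash
python3 - <<'E'
from plant import ctrl
from h import *
go(599.5,-198.1,22,-96.7)
s=ctrl.snapshot("side"); u,v=proj(s,[.6,-.2,.02])[0].astype(int)
cv2.imwrite("pics/s7.png",cv2.resize(s["color"][v-35:v+35,u-45:u+45],(540,420),interpolation=cv2.INTER_CUBIC))
E
```

```text
shift [ 0.   0.4 36. ] turn [-0.   0.  -0.3] | [ 599.9 -198.1   58. ] [-180.    0.  -97.] open 87.7 t 50.4
```

View pics/s7.png

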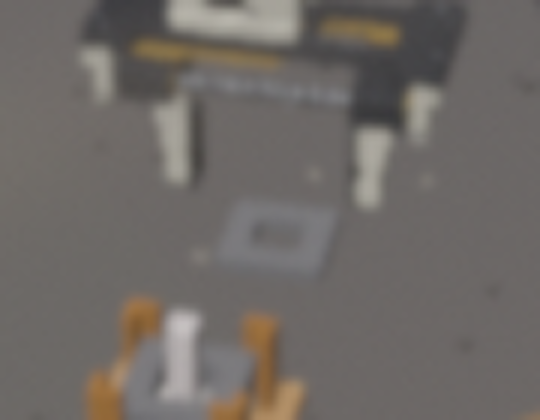

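The spacer lies flat, at crop (275,238), between the raised fingers. Squeeze it along x and lift.

Call:
{"name": "move_arm", "arguments": {"motion": [[[0,0,12],[0,0,-0.3],0],[[0,0,24],[0,0,-0.3],0],[[0,0,32],[0,0,-0.3],0],[[0,0,35.5],[0,0,-0.3],0],[[0,0,36],[0,0,-0.3],0.5],[[0,0,36],[0,0,-0.3],0.5],[[0,0,36],[0,0,-0.3],0.5],[[0,0,36],[0,0,-0.3],0.5],[[0,0,36],[0,0,-0.3],0.5],[[0,0,36],[0,0,-0.3],0.5]]}}

```text
clock: 51.32
tool_pos: [0.5998, -0.1981, 0.0215]
orientation: [-180.0, 0.0, -96.4]
force: [0.1, -0.0, -0.9]
opening: 0.0597
gripper_force: 30.0
```

Call:
{"name": "move_arm", "arguments": {"motion": [[[0,0,0],[0,0,0],0.5],[[0,0,0],[0,0,0],0.5],[[0,0,-3],[0,0,0],0.5],[[0,0,-20],[0,0,0],0.5],[[0,0,-45],[0,0,0],0.5],[[0,0,-75],[0,0,0],0.5],[[0,0,-105],[0,0,0],0.5],[[0,0,-120],[0,0,0],0.5],[[0,0,-120],[0,0,0],0.5],[[0,0,-120],[0,0,0],0.5]]}}

```text
clock: 52.15
tool_pos: [0.6002, -0.198, 0.1426]
orientation: [-179.9, 0.0, -96.4]
force: [-0.3, 0.4, -1.1]
opening: 0.0593
gripper_force: 30.0
```

```bash
python3 -c "
from h import *
go(625,-17.4,143,-96.7)"
```

```text
shift [-182.3   -4.4   -0.3] turn [-0.1  0.   0.3] | [ 600.2 -198.   142.6] [-179.9    0.   -96.4] open 59.3 t 52.1
```

Call:
{"name": "move_arm", "arguments": {"motion": [[[-10,0,0],[0,0,0.3],0.5],[[-35,-1,0],[0,0,0.3],0.5],[[-65,-1.5,0],[0,0,0.3],0.5],[[-95,-2,0],[0,0,0.3],0.5],[[-125,-3,0],[0,0,0.3],0.5],[[-155,-4,0],[0,0,0.3],0.5],[[-174,-4.4,0],[0,0,0.3],0.5],[[-182.3,-4.4,0],[0,0,0.3],0.5],[[-182.3,-4.4,0],[0,0,0.3],0.5],[[-182.3,-4.4,0],[0,0,0.3],0.5]]}}

```text
clock: 52.98
tool_pos: [0.6239, -0.0171, 0.1402]
orientation: [179.9, -0.0, -96.7]
force: [-0.7, 0.3, 0.1]
opening: 0.0595
gripper_force: 30.0
```

Call:
{"name": "move_arm", "arguments": {"motion": [[[0,0,5],[0,0,0],0.5],[[0,0,12],[0,0,0],0.5],[[0,0,20],[0,0,0],0.5],[[0,0,27],[0,0,0],0.5],[[0,0,30],[0,0,0],0.5],[[0,0,30],[0,0,0],0.5],[[0,0,30],[0,0,0],0.5]]}}

```text
clock: 53.57
tool_pos: [0.6245, -0.0177, 0.111]
orientation: [180.0, -0.0, -96.8]
force: [-0.5, -0.7, 0.4]
opening: 0.0593
gripper_force: 30.0
```

```bash
python3 -c "
from h import *
go(625,-17.4,65.5,-96.7)"
```

```text
shift [-0.4 -0.5 45.5] turn [ 0.  -0.  -0.1] | [624.5 -17.7 111. ] [180.   -0.  -96.8] open 59.3 t 53.6
```

Call:
{"name": "move_arm", "arguments": {"motion": [[[-0.3,-0.5,5],[0,0,0],0.5],[[-0.3,-0.5,12],[0,0,0],0.5],[[-0.3,-0.5,19],[0,0,0],0.5],[[-0.3,-0.5,25],[0,0,0],0.5],[[-0.3,-0.5,31],[0,0,0],0.5],[[-0.3,-0.5,36],[0,0,0],0.5],[[-0.3,-0.5,40],[0,0,0],0.5],[[-0.3,-0.5,43],[0,0,0],0.5],[[-0.3,-0.5,44.5],[0,0,0],0.5],[[-0.3,-0.5,44.5],[0,0,0],0.5]]}}

```text
clock: 54.4
tool_pos: [0.625, -0.0172, 0.0665]
orientation: [180.0, -0.0, -96.7]
force: [-0.7, -0.1, 0.7]
opening: 0.0588
gripper_force: 30.0
```

```bash
python3 -c "
from h import *
go(625,-17.4,65.5,-96.7)"
```

```text
shift [ 0.2 -0.   1. ] turn [ 0. -0. -0.] | [625.  -17.2  66.5] [180.   -0.  -96.7] open 58.8 t 54.4
```

Call:
{"name": "move_arm", "arguments": {"motion": [[[0,0,0.8],[0,0,0],0.5],[[0,0,0.8],[0,0,0],0.5],[[0,0,0.8],[0,0,0],0],[[0,0,0.8],[0,0,0],0],[[0,0,0.8],[0,0,0],0],[[0,0,-2],[0,0,0],0],[[0,0,-20],[0,0,0],0],[[0,0,-50],[0,0,0],0],[[0,0,-70],[0,0,0],0],[[-10,10,-75],[0,0,0],0]]}}

```text
clock: 55.23
tool_pos: [0.6192, -0.0068, 0.1459]
orientation: [-179.6, 0.1, -96.8]
force: [2.1, 0.3, 0.1]
opening: 0.0877
gripper_force: 0.0
```

Call:
{"name": "move_arm", "arguments": {"motion": [[[-24,24,0],[0,0,0],0],[[-50,50,0],[0,0,0],0],[[-77,77,0],[0,0,0],0],[[-104,104,0],[0,0,0],0],[[-130,130,0],[0,0,0],0],[[-155,155,5],[0,0,0],0],[[-175,174,20],[0,0,0],0],[[-184,183,45],[0,0,0],0],[[-184,183,70],[0,0,0],0],[[-184,183,80],[0,0,0],0]]}}

```text
clock: 56.07
tool_pos: [0.454, 0.1981, 0.0595]
orientation: [179.9, -0.1, -96.6]
force: [-0.9, 0.1, -0.2]
opening: 0.0875
gripper_force: 0.0
```

Call:
{"name": "move_arm", "arguments": {"motion": [[[0,0,0],[0,0,0],0],[[0,0,0],[0,0,0],0],[[0,0,0],[0,0,0],0]]}}

```text
clock: 56.32
tool_pos: [0.4567, 0.1984, 0.0626]
orientation: [-180.0, 0.0, -96.7]
force: [-0.3, -0.2, 0.4]
opening: 0.0877
gripper_force: 0.0
```

```bash
python3 - <<'E'
from plant import ctrl
from h import *
go(455.9,197.6,22,-96.7)
t=ctrl.snapshot("top"); s=ctrl.snapshot("side")
a=cv2.resize(t["color"][160:265,200:400],(800,420),interpolation=cv2.INTER_CUBIC)
print("sleeve",blob(t,"b",(210,226,232,247),.015))
cv2.imwrite("pics/t8.png",a)
E
```

```text
shift [ 0.9  0.7 40.6] turn [-0.  0. -0.] | [456.7 198.4  62.6] [-180.     0.   -96.7] open 87.7 t 56.3
sleeve [464.7 326.8  67.1  69.5   3.2 457.  339.8]
```

View pics/t8.png

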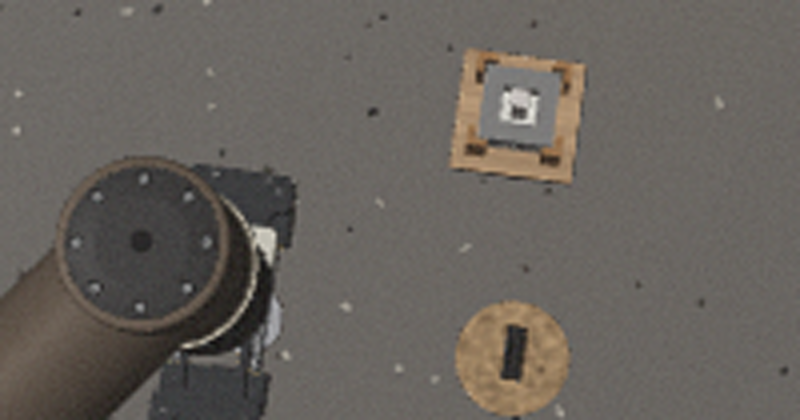

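The top spacer sits square between the posts at crop (520,105), and the clip is on the coaster at (513,350). Now squeeze the disc in two directions.

Call:
{"name": "move_arm", "arguments": {"motion": [[[0.9,0.7,14],[0,0,0],0],[[0.9,0.7,27],[0,0,0],0],[[0.9,0.7,35],[0,0,0],0],[[0.9,0.7,39.5],[0,0,0],0],[[0.9,0.7,40],[0,0,0],0.5],[[0.9,0.7,40],[0,0,0],0.5],[[0.9,0.7,40],[0,0,0],0.5],[[0.9,0.7,40],[0,0,0],0.5],[[0.9,0.7,40],[0,0,0],0.5],[[0.9,0.7,40],[0,0,0],0.5]]}}

```text
clock: 57.25
tool_pos: [0.4556, 0.1975, 0.0222]
orientation: [-180.0, 0.0, -96.7]
force: [-0.8, -0.7, 2.4]
opening: 0.0541
gripper_force: 30.0
```

Call:
{"name": "move_arm", "arguments": {"motion": [[[0,0,0],[0,0,0],0.5],[[0,0,0],[0,0,0],0],[[0,0,-1],[0,0,0],0],[[0,0,-2],[0,0,0],0],[[0,0,-10],[0,0,0],0],[[0,0,-25],[0,0,0],0],[[0,0,-35],[0,0,-7],0],[[0,0,-35],[0,0,-14],0],[[0,0,-35],[0,0,-21],0],[[0,0,-35],[0,0,-28],0]]}}

```text
clock: 58.08
tool_pos: [0.4555, 0.1974, 0.0577]
orientation: [-180.0, 0.0, -68.4]
force: [0.2, 0.6, -0.1]
opening: 0.0871
gripper_force: 0.0
```

Call:
{"name": "move_arm", "arguments": {"motion": [[[0,0,0],[0,0,-7],0],[[0,0,0],[0,0,-14],0],[[0,0,0],[0,0,-21],0],[[0,0,0],[0,0,-28],0],[[0,0,0],[0,0,-35],0],[[0,0,0],[0,0,-42],0],[[0,0,0],[0,0,-49],0],[[0,0,0],[0,0,-56],0],[[0,0,0],[0,0,-62],0],[[0,0,0],[0,0,-62],0]]}}

```text
clock: 58.92
tool_pos: [0.4554, 0.1973, 0.0573]
orientation: [-180.0, -0.0, -6.5]
force: [0.4, 0.4, 0.1]
opening: 0.0875
gripper_force: 0.0
```

```bash
python3 -c "
from h import *
go(456,197.6,22,-6.7)"
```

```text
shift [ 0.5 -0.3 35.3] turn [-0.  -0.   0.2] | [455.4 197.3  57.3] [-180.    -0.    -6.5] open 87.5 t 58.9
```

Call:
{"name": "move_arm", "arguments": {"motion": [[[0.2,0,12],[0,0,0.2],0],[[0.2,0,24],[0,0,0.2],0],[[0.2,0,32],[0,0,0.2],0],[[0.2,0,35],[0,0,0.2],0],[[0.2,0,35.5],[0,0,0.2],0.5],[[0.2,0,35.5],[0,0,0.2],0.5],[[0.2,0,35.5],[0,0,0.2],0.5],[[0.2,0,35.5],[0,0,0.2],0.5],[[0.2,0,35.5],[0,0,0.2],0.5],[[0.2,0,35.5],[0,0,0.2],0.5]]}}

```text
clock: 59.75
tool_pos: [0.4557, 0.1974, 0.0217]
orientation: [-180.0, -0.0, -6.9]
force: [0.6, -0.7, 3.4]
opening: 0.054
gripper_force: 30.1
```

Call:
{"name": "move_arm", "arguments": {"motion": [[[0,0,0],[0,0,0],0.5],[[0,0,0],[0,0,0],0.5],[[0,0,-3],[0,0,0],0.5],[[0,0,-20],[0,0,0],0.5],[[0,0,-45],[0,0,0],0.5],[[0,0,-75],[0,0,0],0.5],[[0,0,-105],[0,0,0],0.5],[[0,0,-120],[0,0,0],0.5],[[0,0,-120],[0,0,0],0.5],[[0,0,-120],[0,0,0],0.5]]}}

```text
clock: 60.58
tool_pos: [0.4557, 0.1975, 0.142]
orientation: [-179.9, -0.1, -7.0]
force: [0.0, 1.0, -2.0]
opening: 0.0541
gripper_force: 30.0
```

```bash
python3 - <<'E'
from plant import ctrl
from h import *
go(625,-17.4,143,-6.7)
s=ctrl.snapshot("side"); u,v=proj(s,[.456,.197,.12])[0].astype(int)
cv2.imwrite("pics/s9.png",cv2.resize(s["color"][v-40:v+40,u-45:u+45],(540,480),interpolation=cv2.INTER_CUBIC))
E
```

```text
shift [194.1 192.9  -1.2] turn [-0.1 -0.1 -0.3] | [455.7 197.5 142. ] [-1.799e+02 -1.000e-01 -7.000e+00] open 54.1 t 60.6
```

View pics/s9.png

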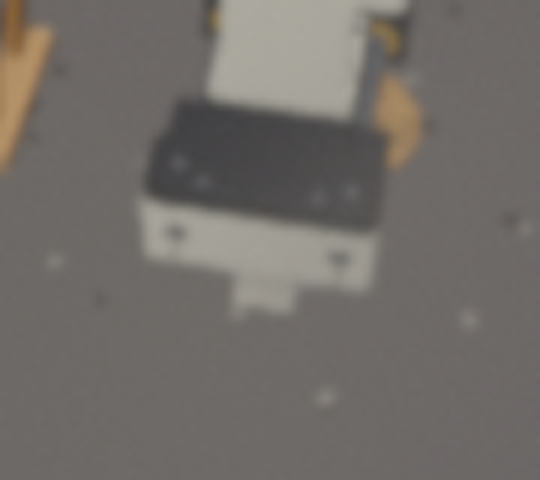

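The disc is hidden behind the gripper, but the opening of 54.1 mm and 30 N grip show it is held. Carry it over.

Call:
{"name": "move_arm", "arguments": {"motion": [[[9,9,0],[0,0,0],0.5],[[27,27,0],[0,0,0],0.5],[[47,47,0],[0,0,0],0.5],[[67,67,0],[0,0,0],0.5],[[87,87,0],[0,0,0],0.5],[[107,107,0],[0,0,0],0.5],[[127,127,0],[0,0,0],0.5],[[147,147,0],[0,0,0],0.5],[[167,166,0],[0,0,0],0.5],[[183,182,0],[0,0,0],0.5]]}}

```text
clock: 61.47
tool_pos: [0.6153, -0.0073, 0.1389]
orientation: [179.9, 0.2, -7.0]
force: [-0.1, 0.0, -1.3]
opening: 0.054
gripper_force: 30.0
```

Call:
{"name": "move_arm", "arguments": {"motion": [[[8,8,0],[0,0,0],0.5],[[11.3,11,4],[0,0,0],0.5],[[11.3,11,10],[0,0,0],0.5],[[11.3,11,16],[0,0,0],0.5],[[11.3,11,22],[0,0,0],0.5],[[11.3,11,24],[0,0,0],0.5],[[11.3,11,24],[0,0,0],0.5],[[11.3,11,24],[0,0,0],0.5],[[11.3,11,24],[0,0,0],0.5]]}}

```text
clock: 62.22
tool_pos: [0.6253, -0.0173, 0.1178]
orientation: [-180.0, -0.0, -6.9]
force: [-0.1, -0.6, -1.6]
opening: 0.0544
gripper_force: 30.0
```

```bash
python3 -c "
from h import *
go(625.2,-17.5,74,-6.7)"
```

```text
shift [-0.1  0.2 43.8] turn [-0.  -0.  -0.2] | [625.3 -17.3 117.8] [-180.    -0.    -6.9] open 54.4 t 62.2
```

Call:
{"name": "move_arm", "arguments": {"motion": [[[0,0.2,5],[0,0,0],0.5],[[0,0.2,11],[0,0,0],0.5],[[0,0.2,16],[0,0,0],0.5],[[0,0.2,20],[0,0,0],0.5],[[0,0.2,22],[0,0,0],0.5],[[0,0.2,22],[0,0,0],0.5]]}}

```text
clock: 62.72
tool_pos: [0.6247, -0.0181, 0.0944]
orientation: [180.0, 0.1, -6.9]
force: [-0.3, -0.5, -0.6]
opening: 0.0538
gripper_force: 30.0
```

```bash
python3 -c "
from h import *
go(625.2,-17.5,74,-6.9)"
```

```text
shift [ 0.5 -0.7 20.4] turn [ 0.   0.1 -0. ] | [624.7 -18.1  94.4] [ 1.8e+02  1.0e-01 -6.9e+00] open 53.8 t 62.7
```

Call:
{"name": "move_arm", "arguments": {"motion": [[[0.2,-0.2,4],[0,0,0],0.5],[[0.2,-0.2,8],[0,0,0],0.5],[[0.2,-0.2,12],[0,0,0],0.5],[[0.2,-0.2,15],[0,0,0],0.5],[[0.2,-0.2,17],[0,0,0],0.5],[[0.2,-0.2,18],[0,0,0],0.5],[[0.2,-0.2,18.5],[0,0,0],0.5],[[0.2,-0.2,18.5],[0,0,0],0.5],[[0.2,-0.2,18.5],[0,0,0],0.5]]}}

```text
clock: 63.47
tool_pos: [0.6255, -0.0178, 0.077]
orientation: [-180.0, -0.0, -6.9]
force: [-0.7, -0.0, -0.6]
opening: 0.054
gripper_force: 30.0
```

```bash
python3 -c "
from h import *
go(625.2,-17.5,73.7,-6.9)"
```

```text
shift [-0.3 -0.3  3.3] turn [-0. -0. -0.] | [625.5 -17.8  77. ] [-180.    -0.    -6.9] open 54.0 t 63.5
```

Call:
{"name": "move_arm", "arguments": {"motion": [[[-0.2,-0.2,1.5],[0,0,0],0.5],[[-0.2,-0.2,2.7],[0,0,0],0.5],[[-0.2,-0.2,3],[0,0,0],0.5],[[-0.2,-0.2,3],[0,0,0],0.5],[[-0.2,-0.2,3],[0,0,0],0],[[-0.2,-0.2,3],[0,0,0],0],[[-0.2,-0.2,3],[0,0,0],0],[[-0.2,-0.2,0],[0,0,0],0],[[0,0,-20],[0,0,0],0],[[0,0,-50],[0,0,0],0]]}}

```text
clock: 64.3
tool_pos: [0.6234, -0.0182, 0.1247]
orientation: [179.9, 0.3, -7.0]
force: [1.0, -0.2, -0.5]
opening: 0.0859
gripper_force: 0.0
```

Call:
{"name": "move_arm", "arguments": {"motion": [[[0,0,-15],[0,0,0],0],[[0,0,-20],[0,0,0],0],[[0,0,-20],[0,0,0],0]]}}

```text
clock: 64.55
tool_pos: [0.6262, -0.0176, 0.1488]
orientation: [-179.9, -0.2, -6.9]
force: [-0.4, -0.9, -0.5]
opening: 0.0872
gripper_force: 0.0
```

```bash
python3 - <<'E'
from plant import ctrl
from h import *
go(466.5,327,80,-96.9)
t=ctrl.snapshot("top"); s=ctrl.snapshot("side")
print("sleeve",blob(t,"b",(210,226,232,247),.015),blob(s,"b",(338,294,364,324),.015))
u,v=proj(s,[.625,-.017,.06])[0].astype(int)
a=cv2.resize(s["color"][v-40:v+40,u-40:u+40],(400,400),interpolation=cv2.INTER_CUBIC)
b=cv2.resize(s["color"][270:350,310:390],(400,400),interpolation=cv2.INTER_CUBIC)
cv2.imwrite("pics/s10.png",np.hstack([a,b]))
E
```

```text
shift [-200.4 -322.8   68.5] turn [-0.2 -0.1 90. ] | [626.2 -17.6 148.8] [-179.9   -0.2   -6.9] open 87.2 t 64.5
sleeve [468.2 326.9  34.7  35.3 -38.8 468.2 327.2] [464.8 321.8  37.1  55.1   6.  465.8 320.6]
```

View pics/s10.png

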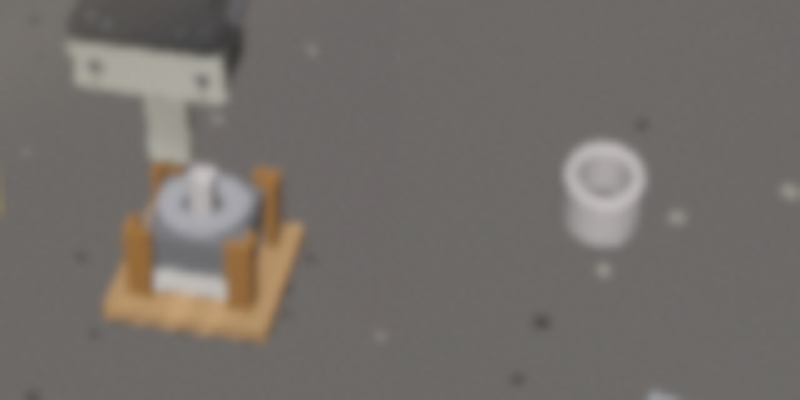

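The disc lies flat over the stem, and the sleeve stands unmoved at right. Go to the sleeve with the jaws closing along x, to stay clear of the pen stand.

Call:
{"name": "move_arm", "arguments": {"motion": [[[-15,-24,0],[0,0,7],0],[[-34,-54,0],[0,0,14],0],[[-53,-85,0],[0,0,21],0],[[-72,-116,0],[0,0,28],0],[[-91,-147,0],[0,0,35],0],[[-110,-178,0],[0,0,42],0],[[-130,-209,0],[0,0,49],0],[[-149,-240,0],[0,0,56],0],[[-168,-270,0],[0,0,63],0],[[-186,-300,0],[0,0,70],0]]}}

```text
clock: 65.48
tool_pos: [0.4756, 0.3026, 0.1454]
orientation: [179.9, -0.1, -75.6]
force: [0.9, 0.2, 0.2]
opening: 0.0878
gripper_force: 0.0
```

Call:
{"name": "move_arm", "arguments": {"motion": [[[0,0,0],[0,0,7],0],[[0,0,0],[0,0,14],0],[[0,0,0],[0,0,20],0],[[0,0,0],[0,0,20],0],[[0,0,0],[0,0,20],0]]}}

```text
clock: 65.9
tool_pos: [0.4768, 0.3013, 0.1456]
orientation: [179.9, -0.1, -95.0]
force: [-0.7, -0.3, -0.2]
opening: 0.0876
gripper_force: 0.0
```

```bash
python3 -c "
from h import *
go(466.4,326.6,23,-96.9)"
```

```text
shift [-24.5  12.4 122.6] turn [ 0.1 -0.1  1.9] | [476.8 301.3 145.6] [ 1.799e+02 -1.000e-01 -9.500e+01] open 87.6 t 65.9
```

Call:
{"name": "move_arm", "arguments": {"motion": [[[-12,6,0],[0,0,1.9],0],[[-24.5,12.4,0],[0,0,1.9],0],[[-24.5,12.4,0],[0,0,1.9],0],[[-24.5,12.4,20],[0,0,1.9],0],[[-24.5,12.4,45],[0,0,1.9],0],[[-24.5,12.4,70],[0,0,1.9],0],[[-24.5,12.4,80],[0,0,1.9],0],[[-24.5,12.4,80],[0,0,1.9],0],[[-24.5,12.4,80],[0,0,1.9],0]]}}

```text
clock: 66.65
tool_pos: [0.4673, 0.3272, 0.0669]
orientation: [180.0, -0.1, -97.0]
force: [0.0, 0.3, 0.4]
opening: 0.0878
gripper_force: 0.0
```

```bash
python3 -c "
from h import *
go(466.4,326.6,24,-96.9)"
```

```text
shift [ 0.7  0.8 42.9] turn [ 0.  -0.1 -0.1] | [467.3 327.2  66.9] [ 1.8e+02 -1.0e-01 -9.7e+01] open 87.8 t 66.7
```

Call:
{"name": "move_arm", "arguments": {"motion": [[[0.5,0.8,12],[0,0,0],0],[[0.5,0.8,24],[0,0,0],0],[[0.5,0.8,34],[0,0,0],0],[[0.5,0.8,40],[0,0,0],0],[[0.5,0.8,42],[0,0,0],0],[[0.5,0.8,42],[0,0,0],0],[[0.5,0.8,42],[0,0,0],0]]}}

```text
clock: 67.23
tool_pos: [0.4667, 0.3272, 0.0254]
orientation: [-180.0, 0.0, -97.1]
force: [-0.3, -1.0, 0.3]
opening: 0.0875
gripper_force: 0.0
```

```bash
python3 -c "
from h import *
go(466.4,326.6,24,-96.9)"
```

```text
shift [0.6 0.2 1.4] turn [-0.   0.  -0.2] | [466.7 327.2  25.4] [-180.     0.   -97.1] open 87.5 t 67.2
```

Call:
{"name": "move_arm", "arguments": {"motion": [[[0,0,0],[0,0,0],1],[[0,0,0],[0,0,0],1],[[0,0,0],[0,0,0],1],[[0,0,0],[0,0,0],1],[[0,0,0],[0,0,0],1],[[0,0,0],[0,0,0],1],[[0,0,0],[0,0,0],1],[[0,0,0],[0,0,0],1],[[0,0,0],[0,0,0],1],[[0,0,0],[0,0,0],1]]}}

```text
clock: 68.07
tool_pos: [0.4663, 0.3269, 0.0248]
orientation: [180.0, -0.0, -97.1]
force: [0.1, 0.5, -0.6]
opening: 0.035
gripper_force: 30.0
```

Call:
{"name": "move_arm", "arguments": {"motion": [[[0,0,0],[0,0,0],1],[[0,0,-2],[0,0,0],1],[[0,0,-10],[0,0,0],1],[[0,0,-30],[0,0,0],1],[[0,0,-55],[0,0,0],1],[[0,0,-85],[0,0,0],1],[[0,0,-110],[0,0,0],1],[[0,0,-120],[0,0,0],1],[[0,0,-120],[0,0,0],1],[[0,0,-120],[0,0,0],1]]}}

```text
clock: 68.9
tool_pos: [0.4663, 0.327, 0.1455]
orientation: [-180.0, 0.1, -97.1]
force: [-1.1, 0.3, -1.8]
opening: 0.0346
gripper_force: 30.0
```

```bash
python3 -c "
from h import *
go(625.2,-17.5,143,-96.9)"
```

```text
shift [ 322.1 -200.5    2.1] turn [-0.   0.1 -0.2] | [466.3 327.  145.5] [-1.80e+02  1.00e-01 -9.71e+01] open 34.6 t 68.9
```

Call:
{"name": "move_arm", "arguments": {"motion": [[[10,-6,0],[0,0,0],1],[[32,-20,0],[0,0,0],1],[[58,-36,0],[0,0,0],1],[[84,-52,0],[0,0,0],1],[[110,-68,0],[0,0,0],1],[[136,-84,0],[0,0,0],1],[[162,-100,0],[0,0,0],1],[[188,-116,0],[0,0,0],1],[[214,-133,0],[0,0,0],1],[[240,-149,0],[0,0,0],1]]}}

```text
clock: 69.73
tool_pos: [0.584, 0.068, 0.1432]
orientation: [179.9, -0.1, -97.1]
force: [1.1, -0.5, -0.1]
opening: 0.0348
gripper_force: 30.0
```

Call:
{"name": "move_arm", "arguments": {"motion": [[[25,-16,0],[0,0,0],1],[[50,-31,0],[0,0,0],1],[[70,-44,0],[0,0,0],1],[[80,-50,0],[0,0,0],1],[[82,-51.5,0],[0,0,0],1],[[82,-51.5,8],[0,0,0],1],[[82,-51.5,16],[0,0,0],1],[[82,-51.5,20],[0,0,0],1],[[82,-51.5,20],[0,0,0],1],[[82,-51.5,20],[0,0,0],1]]}}

```text
clock: 70.57
tool_pos: [0.6248, -0.0167, 0.1243]
orientation: [179.9, -0.0, -97.1]
force: [0.9, 0.4, -0.9]
opening: 0.0344
gripper_force: 30.0
```

Call:
{"name": "move_arm", "arguments": {"motion": [[[0,0,0],[0,0,0],1],[[0,0,0],[0,0,0],1]]}}

```text
clock: 70.73
tool_pos: [0.6255, -0.017, 0.1252]
orientation: [-180.0, 0.0, -97.1]
force: [0.4, 0.4, -0.6]
opening: 0.0345
gripper_force: 30.0
```

```bash
python3 - <<'E'
from plant import ctrl
from h import *
go(625.2,-17.3,85,-97.1)
s=ctrl.snapshot("side"); u,v=proj(s,[.625,-.017,.09])[0].astype(int)
cv2.imwrite("pics/s11.png",cv2.resize(s["color"][v-40:v+40,u-40:u+40],(560,560),interpolation=cv2.INTER_CUBIC))
E
```

```text
shift [ 0.3  0.3 40.2] turn [-0.  0.  0.] | [625.5 -17.  125.2] [-180.     0.   -97.1] open 34.5 t 70.7
```

View pics/s11.png

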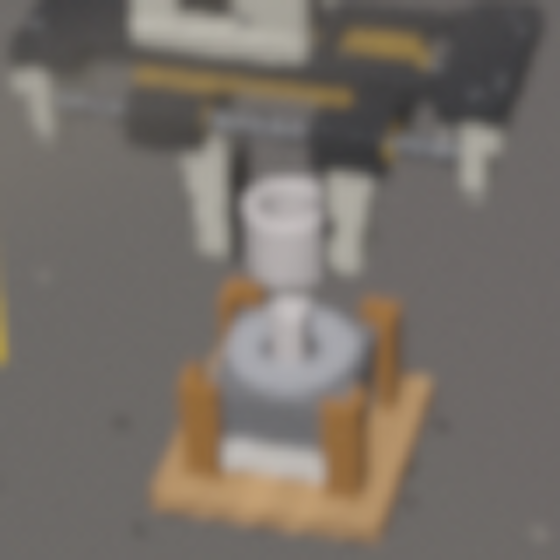

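The sleeve is upright between the fingers, at crop x≈284, and the stem is below it at x≈291. I'll check the alignment numerically.

```bash
python3 - <<'E'
import pickle
from plant import ctrl
from h import *
s=ctrl.snapshot("side")
g=cv2.resize(s["color"].min(2).astype(np.float32),None,fx=6,fy=6,interpolation=cv2.INTER_CUBIC)
def px(z,yo=0):  # centre expected at true axis + row profile
    u,v=proj(s,[.6252,-.0174+yo,z])[0]
    r=g[int((v+.5)*6)-3:int((v+.5)*6)+4, int((u-16)*6):int((u+16)*6)].mean(0)
    c=len(r)//2; lo=np.percentile(r,20); 
    w=r[c-84:c+84]; 
    return u,v,r
for nm,z,yo,half in (("sl",.108,.018,10),("sl",.112,.018,10),("sl",.118,.018,10),("stem",.076,.007,5),("stem",.072,.007,5),("stem",.068,.007,5)):
    u,v,r=px(z,yo); c=len(r)//2; seg=r[c-half*6:c+half*6]; th=(seg.max()+np.median(np.r_[seg[:6],seg[-6:]]))/2
    i=np.where(seg>th)[0]; print(nm,z,round(u,1),round(v,1),"mid off px",round((i.min()+i.max())/12-half+.0,2),"width px",round((i.max()-i.min())/6,1))
print(np.diff(proj(s,[[.625,-.017,.1],[.635,-.017,.1]]),axis=0))
E
```

```text
sl 0.108 299.7 186.5 mid off px 1.33 width px 7.0
sl 0.112 299.7 185.4 mid off px 1.08 width px 8.2
sl 0.118 299.6 183.7 mid off px 3.5 width px 12.7
stem 0.076 300.7 193.2 mid off px 0.42 width px 2.8
stem 0.072 300.7 194.3 mid off px 0.25 width px 2.5
stem 0.068 300.7 195.4 mid off px -1.67 width px 6.7
[[-3.45254658 -0.21170597]]
```

Those edge readings are too noisy to use. The grip centring gives x directly, so I'll lower gently and watch the force.

Call:
{"name": "move_arm", "arguments": {"motion": [[[0.3,0.3,5],[0,0,0],1],[[0.3,0.3,10],[0,0,0],1],[[0.3,0.3,14],[0,0,0],1],[[0.3,0.3,17],[0,0,0],1],[[0.3,0.3,19],[0,0,0],1],[[0.3,0.3,21],[0,0,0],1],[[0.3,0.3,22.5],[0,0,0],1],[[0.3,0.3,22.5],[0,0,0],1]]}}

```text
clock: 71.5
tool_pos: [0.625, -0.0177, 0.102]
orientation: [180.0, 0.0, -97.1]
force: [0.7, 0.6, -1.1]
opening: 0.0349
gripper_force: 30.0
```

Bottom at 77 mm with no contact force, so the sleeve is over the stem. Continue.

Call:
{"name": "move_arm", "arguments": {"motion": [[[0,0,2],[0,0,0],1],[[0,0,5],[0,0,0],1],[[0,0,8],[0,0,0],1],[[0,0,11],[0,0,0],1],[[0,0,13],[0,0,0],1],[[0,0,14.5],[0,0,0],1],[[0,0,15.5],[0,0,0],1],[[0,0,15.5],[0,0,0],1]]}}

```text
clock: 72.17
tool_pos: [0.6251, -0.0177, 0.0866]
orientation: [-180.0, 0.0, -97.1]
force: [0.9, 1.3, -1.0]
opening: 0.0348
gripper_force: 30.0
```

Call:
{"name": "move_arm", "arguments": {"motion": [[[0,0,0.5],[0,0,0],1],[[0,0,1],[0,0,0],1],[[0,0,1],[0,0,0],1]]}}

```text
clock: 72.42
tool_pos: [0.6251, -0.0177, 0.0859]
orientation: [-180.0, 0.0, -97.1]
force: [0.6, 1.5, 0.7]
opening: 0.0347
gripper_force: 30.0
```

Call:
{"name": "move_arm", "arguments": {"motion": [[[0,0,0.5],[0,0,0],1],[[0,0,0.8],[0,0,0],1],[[0,0,0.8],[0,0,0],0.3],[[0,0,0.8],[0,0,0],0],[[0,0,0.8],[0,0,0],0],[[0,0,0.8],[0,0,0],0],[[0,0,0],[0,0,0],0],[[0,0,-20],[0,0,0],0],[[0,0,-50],[0,0,0],0],[[0,0,-80],[0,0,0],0]]}}

```text
clock: 73.25
tool_pos: [0.6242, -0.0181, 0.1658]
orientation: [179.9, -0.1, -97.1]
force: [1.2, 0.0, 0.5]
opening: 0.0827
gripper_force: 0.0
```

Call:
{"name": "move_arm", "arguments": {"motion": [[[-20,20,0],[0,0,0],0],[[-45,45,0],[0,0,0],0],[[-75,75,0],[0,0,0],0],[[-105,100,0],[0,0,0],0],[[-135,125,0],[0,0,0],0],[[-160,145,0],[0,0,0],0],[[-180,160,0],[0,0,0],0],[[-180,160,0],[0,0,0],0],[[-180,160,0],[0,0,0],0]]}}

```text
clock: 74.0
tool_pos: [0.488, 0.1818, 0.1662]
orientation: [-180.0, 0.0, -97.0]
force: [-0.4, 0.1, 0.7]
opening: 0.0877
gripper_force: 0.0
```

```bash
python3 - <<'E'
from plant import ctrl
from h import *
s=ctrl.snapshot("side"); t=ctrl.snapshot("top")
u,v=proj(s,[.625,-.017,.06])[0].astype(int)
a=cv2.resize(s["color"][v-40:v+40,u-40:u+40],(400,400),interpolation=cv2.INTER_CUBIC)
b=cv2.resize(t["color"][165:265,290:390],(400,400),interpolation=cv2.INTER_CUBIC)
cv2.imwrite("pics/s12.png",np.hstack([a,b])); o=ctrl.get_obs(); print(o["tool_pos"],o["clock"])
E
```

```text
[0.48862373 0.18048981 0.16588343] 74.1
```

View pics/s12.png

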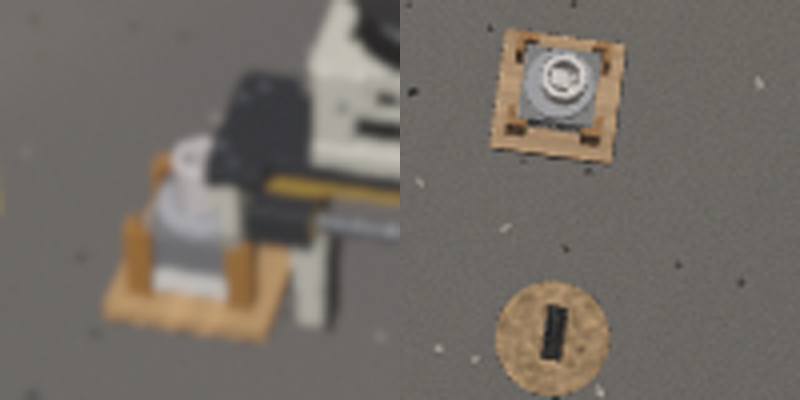

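Everything is stacked, and the clip is on the coaster. I'll check the centring numerically.

```bash
python3 - <<'E'
from plant import ctrl
from h import *
t=ctrl.snapshot("top")
print("jig",blob(t,"sat",(305,165,355,212),.006),"coaster",blob(t,"sat",(308,228,349,272),.0025))
u,v=proj(t,[.627,-.0178,.09])[0]; f=t["color"].astype(np.float32).mean(2)
c=cv2.resize(f[int(v)-9:int(v)+10,int(u)-9:int(u)+10],None,fx=6,fy=6,interpolation=cv2.INTER_CUBIC)
for th in (170,185,200):
    m=(c>th).astype(np.uint8); k=max(cv2.findContours(m,0,1)[0],key=cv2.contourArea)[:,0,:]
    (x,y),r=cv2.minEnclosingCircle(k); p=ray(t,[(x+.5)/6-.5+int(u)-9,(y+.5)/6-.5+int(v)-9],.09)
    print(th,np.round(p*1000,1),"r mm",round(r/6*1.4/.46,1))
cv2.imwrite("pics/t13.png",cv2.resize(t["color"][170:210,308:352],(792,720)[0:2] if 0 else (660,600),interpolation=cv2.INTER_CUBIC))
E
```

```text
jig [627.  -17.8 101.1 101.4  -6.8 626.9 -17.7] coaster [429.3 -15.7  90.9  91.2 -44.4 429.2 -16. ]
170 [[626.5 -20.4  90. ]] r mm 17.6
185 [[626.  -20.3  90. ]] r mm 16.5
200 [[613.6 -27.6  90. ]] r mm 3.7
```

View pics/t13.png

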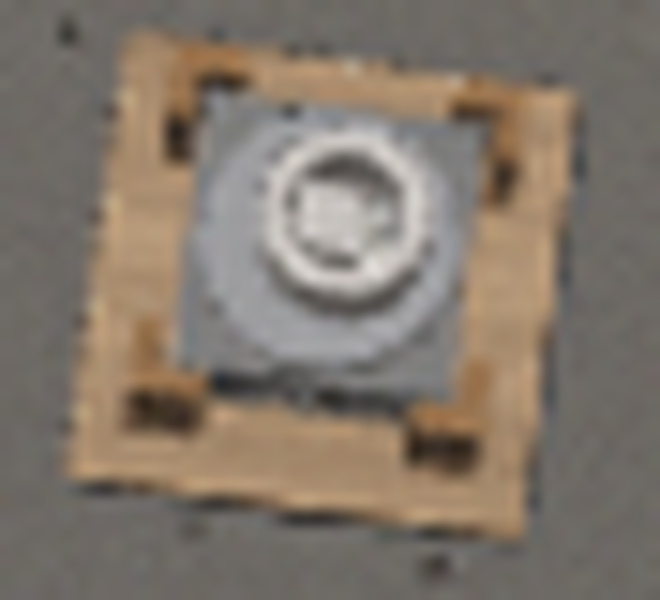

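By geometry, the disc and sleeve cannot be more than 2.75 mm off the stem, and the body and spacers not more than 2.8 mm off the pocket. All are within the 4.5 mm tolerance, so I'm handing in.

```bash
python3 -c "
from plant import ctrl
print(ctrl.close_job())"
```

```text
the job is handed in; nothing more can be done
None
```

I handed the job in at about 74 s: the clip is on the coaster, and the body, all three spacers, the disc and the sleeve are stacked in the jig. The last pictures show it all in place and clear of the gripper; the hand-in returned no verdict.

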